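Turn over the drying stand in a casting studio

TASK

Take the dry planters off the drying stand and stand them upright in the packing crate; lift every fresh planter out of its mould and hang it by its handle on the stand, one to a hook. The castings are brittle: never tip one over or let one fall, and set each down gently in the crate and on its hook. Leave the jar, cup and sponge under the stand where they are.

Things in the scene. Friction and masses are not known exactly. Their poses are not given: they have to be found in the camera images.
- fresh1: planter: white round pot 66 mm high, 84 mm across the rim, 64 mm across the foot, with a rigid steel bail: 5 mm wires at y = +-36 mm up to a wooden grip 16 mm thick, 54 mm long, lying along y, its centre 138 mm above the origin (64 mm free between rim and grip). About 0.26 kg. Origin: centre of the foot's underside, z up. Fresh: sits in mould1, rim level with its top. May be absent.
- fresh2: planter: white round pot 66 mm high, 84 mm across the rim, 64 mm across the foot, with a rigid steel bail: 5 mm wires at y = +-36 mm up to a wooden grip 16 mm thick, 54 mm long, lying along y, its centre 138 mm above the origin (64 mm free between rim and grip). About 0.26 kg. Origin: centre of the foot's underside, z up. Fresh: sits in mould2, rim level with its top. May be absent.
- fresh3: planter: white round pot 66 mm high, 84 mm across the rim, 64 mm across the foot, with a rigid steel bail: 5 mm wires at y = +-36 mm up to a wooden grip 16 mm thick, 54 mm long, lying along y, its centre 138 mm above the origin (64 mm free between rim and grip). About 0.26 kg. Origin: centre of the foot's underside, z up. Fresh: sits in mould3, rim level with its top. May be absent.
- dry1: planter: white round pot 66 mm high, 84 mm across the rim, 64 mm across the foot, with a rigid steel bail: 5 mm wires at y = +-36 mm up to a wooden grip 16 mm thick, 54 mm long, lying along y, its centre 138 mm above the origin (64 mm free between rim and grip). About 0.26 kg. Origin: centre of the foot's underside, z up. Dry: hangs on hook1 at the start. May be absent.
- dry2: planter: white round pot 66 mm high, 84 mm across the rim, 64 mm across the foot, with a rigid steel bail: 5 mm wires at y = +-36 mm up to a wooden grip 16 mm thick, 54 mm long, lying along y, its centre 138 mm above the origin (64 mm free between rim and grip). About 0.26 kg. Origin: centre of the foot's underside, z up. Dry: hangs on hook2 at the start. May be absent.
- dry3: planter: white round pot 66 mm high, 84 mm across the rim, 64 mm across the foot, with a rigid steel bail: 5 mm wires at y = +-36 mm up to a wooden grip 16 mm thick, 54 mm long, lying along y, its centre 138 mm above the origin (64 mm free between rim and grip). About 0.26 kg. Origin: centre of the foot's underside, z up. Dry: hangs on hook3 at the start. May be absent.
- dry4: planter: white round pot 66 mm high, 84 mm across the rim, 64 mm across the foot, with a rigid steel bail: 5 mm wires at y = +-36 mm up to a wooden grip 16 mm thick, 54 mm long, lying along y, its centre 138 mm above the origin (64 mm free between rim and grip). About 0.26 kg. Origin: centre of the foot's underside, z up. Dry: hangs on hook4 at the start. May be absent.
- mould1: loose round rubber mould of 1.1 kg, 110 mm across and 78 mm high, with an open conical cavity in its top (87 mm wide at the mouth, 66 mm deep, floor 12 mm above the table), standing on the table. Origin: centre of its underside, z up.
- mould2: loose round rubber mould of 1.1 kg, 110 mm across and 78 mm high, with an open conical cavity in its top (87 mm wide at the mouth, 66 mm deep, floor 12 mm above the table), standing on the table. Origin: centre of its underside, z up.
- mould3: loose round rubber mould of 1.1 kg, 110 mm across and 78 mm high, with an open conical cavity in its top (87 mm wide at the mouth, 66 mm deep, floor 12 mm above the table), standing on the table. Origin: centre of its underside, z up.
- stand: fixed grey steel drying stand, 520 mm wide along its y: legs at y = +-250 mm, a 20 mm square crossbar along y at x = 0, from 246 to 266 mm above the table, and four flat hooks on it that reach out to its -x side, towards the robot, at y = -180, -60, 60 and 180 mm. Origin: on the table under the crossbar's middle, z up.
- hook1 (a point): seat of hook 1: middle of the top face of a level flat steel bar, 14 mm wide, 4 mm thick, 270 mm above the table. Axes as the stand's. The bar runs along x; 40 mm to +x of here is the crossbar's front face; at 50 mm to -x begins an upturned tip, leaning out to 65 mm, 15 mm high. A grip passes over the tip from the -x side, the bar inside the bail, and comes down on the seat.
- hook2 (a point): seat of hook 2: middle of the top face of a level flat steel bar, 14 mm wide, 4 mm thick, 270 mm above the table. Axes as the stand's. The bar runs along x; 40 mm to +x of here is the crossbar's front face; at 50 mm to -x begins an upturned tip, leaning out to 65 mm, 15 mm high. A grip passes over the tip from the -x side, the bar inside the bail, and comes down on the seat.
- hook3 (a point): seat of hook 3: middle of the top face of a level flat steel bar, 14 mm wide, 4 mm thick, 270 mm above the table. Axes as the stand's. The bar runs along x; 40 mm to +x of here is the crossbar's front face; at 50 mm to -x begins an upturned tip, leaning out to 65 mm, 15 mm high. A grip passes over the tip from the -x side, the bar inside the bail, and comes down on the seat.
- hook4 (a point): seat of hook 4: middle of the top face of a level flat steel bar, 14 mm wide, 4 mm thick, 270 mm above the table. Axes as the stand's. The bar runs along x; 40 mm to +x of here is the crossbar's front face; at 50 mm to -x begins an upturned tip, leaning out to 65 mm, 15 mm high. A grip passes over the tip from the -x side, the bar inside the bail, and comes down on the seat.
- crate: fixed open wooden packing crate, 260 mm along its x, 150 mm along its y, 60 mm high, walls and floor 8 mm thick: room for two planters side by side along x. It stands left or right of the moulds. Origin: centre of its underside, on the table, z up.
- scale: fixed white bench scale 200 x 170 mm with a white mixing tub on it, 131 mm high in all (a paddle handle leans out of the tub to 160 mm), on the side away from the crate; a bystander. Origin: centre of its underside.
- release: loose closed jar 60 mm across and 100 mm high, standing under the stand's hooks; a bystander. Origin: centre of its underside.
- cup: loose white cup 76 mm across and 85 mm high, standing under the stand's hooks; a bystander. Origin: centre of its underside.
- sponge: loose yellow block sponge 110 x 75 x 40 mm, lying under the stand's hooks; a bystander. Origin: centre of its underside.
Mind the look-alikes: they are no part of the job. Leave any red look-alike of the fresh1 alone.

How it is judged:
By the outcome, as a careful person would: the job done as asked, in the order asked, and still so for the second after the job is handed in, with the robot touching nothing.
Of fresh1, fresh2, fresh3 only 2 to 3 are there at a start; the rules pass over those that are not, and their reading is None.
Of dry1, dry2, dry3, dry4 only 2 to 2 are there at a start; the rules pass over those that are not, and their reading is None.
At some moment in a run one of mould1, mould2, mould3 may be knocked a few centimetres aside while the robot is not near it.
It also fails if it takes over 208 s, if anything falls off the work surface, if the arm or the gripper's body presses on something with over 40 N, if the wrist force passes 120 N, or if a joint passes its speed limit or range.

ROBOT

A 6-joint arm with a two-finger parallel gripper is mounted at the origin on the work surface. World frame = base frame: x ahead of the robot, y to its left, z up, the work surface at z = 0. Lengths are in m, angles in rad, forces in N, time in s.
With the tool pointing down it reaches from about 0.4 to 0.925 m from the base axis. Payload 12.5 kg.
Tool frame: the origin (TCP) lies at the very end of the fingers, on their centre line; the grasp point (between the pads) lies r.grasp_offset behind it (r.grasp_offset is the distance from the TCP to the grasp point, in m); z points along the fingers, y is the line along which they close (so a half turn about z gives the same grasp; the last joint's range is limited). The gripper opens to 95 mm and grips with 3 to 60 N. Pads are 20 mm wide; open, the fingers measure 119 mm over their backs; the gripper's body (75 mm by 180 mm) begins 59 mm behind the grasp point.
Start: joints at [1.02, 0.491, 1.559, -0, 1.092, -0.106], TCP at [0.269, 0.564, 0.215] pointing down, gripper open.
Joint ranges: [-3.1, 3.1], [-0.84, 2.19], [0.05, 2.79], [-1.13, 4.28], [0.06, 2.93], [-2.69, 2.69]. Speed limits (rad/s): [2.22, 2.22, 2.79, 3.14, 3.14, 3.14].

INTERFACE

Orientations are given as a unit quaternion [w, x, y, z].
In Python, from plant import r gives the robot as it stands.
- The arm moves only by the tool apply_moves, never from a script. Its argument "plan" is a list of rows, each an object of numbers: "grip": the opening, from -1 (shut) to 1 (fully open); "tx", "ty", "tz": the shift along the world's x, y, z in units of 0.025 m (1.0 is 0.025 m); "spin": the turn about the world's z in units of 4 degrees (1.0 is 4 degrees). In form: [{"grip": .., "tx": .., "ty": .., "tz": .., "spin": ..}, ...]. A call has 1 to 8 rows; each row shifts and turns the commanded pose from where the row before left it; what a row does not reach is not made up. A row lasts 1/12 s, in which the tool goes at most 41.7 mm and 7.16 degrees, less where a joint would pass 70% of its speed; a pose out of reach is approached as far as the arm can. A call with a number of a shift or a turn outside -1 to 1 is refused whole. A call with a gripper value outside its range is refused whole. The fingers move at their own pace and stop on an object; "newtons" is the grip in N (left out, the last holds). Time passes only in rows, so rows that do not move let the fingers close. It gives the time, the measured TCP pose, the force, the opening and the grip force at its end, in the units of the state.
- r.read_state(): the state, without advancing time (a new reading comes with each control period).
- r.capture(name): name is "scene" or "top"; returns a dict with "image" (420x560x3 uint8, blue, green, red), "depth" (420x560 float32, m along the optical axis (not along the pixel's ray), 0 where there is no reading), "fx", "fy", "cx", "cy" (pixels), "origin" and "rotation" of the camera in the world. Camera axes: x right, y down, z forward; pixel columns grow to the right and rows downward; lengths in m; the calibration is good to about 2 mm. A picture is of the moment at which its call begins.
- r.job_done(): hands the job in; it is judged then, once.
Trained networks look in the newest picture that a camera, given by its name, has taken for a name from the list of things; names that differ only in an ending like _2 or _b are one class to them, and where a whole thing is asked for, a point or a joint stands for the part that bears it (a point fixed in the world has none). Each returns a list of dicts, best first, with "p" (0 to 1); they miss things now and then, are a little off and sometimes report something else, mostly with a low value. They report only what shows in the picture. A call takes as long as a camera call. They do not tell look-alikes from the thing itself.
- r.boxes_of(camera, query): "at" ([column, row] as shares, 0 to 1, of the picture: columns of its width, rows of its height, amid what is visible of it).
- r.masks_of(camera, query): "region" (420x560 bool, what is visible of it) and "at" ([column, row] as shares, 0 to 1, of the picture: columns of its width, rows of its height, amid what is visible of it).
The state is a dict: "t": time; "joint_positions": joint angles; "qd": joint speeds; "effort": joint torques, N m; "position": TCP position; "tcp_rot": TCP orientation; "force": force on the tool from outside, world axes, zero at the start; "wrist_torque": the same for the moment, N m; "width": opening from 0.0 (shut) to 1.0 (fully open); "grip_force": force on a finger pad.
Only numpy, scipy, OpenCV 4.12 (cv2) and the standard library are available. Lean on these libraries where they do the work, as an engineer would, in place of code of your own. Each camera call takes 0.05 s, during which the arm holds its last target. There are 200 camera calls.

## Working session

There is one attempt and no reset: what is moved stays moved. The work goes in short steps, Python scripts to look and compute and a tool call to move; the robot and the scene stay as the last step left them, time stands still between calls to the robot, and variables do not carry over. Pictures are saved under pics/ and viewed, at most 14 in all, crops included, and the job is handed in when it is done.

Besides the shell and the picture viewer there is one more tool, called as name(argument=value, ...), one argument or row to a line, values as JSON. apply_moves: Moves the arm, as the interface text tells. Its arguments: {"type":"object","properties":{"plan":{"type":"array"},"newtons":{"type":"number"}},"required":["plan"]}

```bash
mkdir -p pics; ls; cat > h.py <<'E'
from plant import r
import numpy as np, cv2
def cap(n,f=None):
    c=r.capture(n)
    if f: cv2.imwrite('pics/'+f+'.png',c['image'])
    return c
def cloud(c):
    d=c['depth'];v,u=np.mgrid[:d.shape[0],:d.shape[1]]
    p=np.stack([(u-c['cx'])/c['fx']*d,(v-c['cy'])/c['fy']*d,d],-1)
    w=p@np.array(c['rotation']).T+np.array(c['origin']); w[d==0]=np.nan
    return w
def pix(c,P):
    q=(np.array(P)-np.array(c['origin']))@np.array(c['rotation'])
    return q[...,:1]/q[...,2:]*c['fx']+c['cx'], q[...,1:2]/q[...,2:]*c['fy']+c['cy']
E
python3 - <<'E'
from h import *
print(r.grasp_offset); s=r.read_state(); print(s)
for n in('scene','top'):
    c=cap(n,n+'0'); print(n,c['origin'],c['rotation'],c['fx']); w=cloud(c); np.save(n+'.npy',w)
    for q in('fresh1','dry1','mould1','stand','crate','scale','release','cup','sponge'):
        for m in r.masks_of(n,q):
            g=m['region']; print(n,q,round(m['p'],2),np.round(np.array(m['at'])*[560,420]),g.sum(),np.round(np.nanmedian(w[g],0),3),np.round(np.nanpercentile(w[g],[2,98],axis=0),3).tolist())
E
```

```text
pics
0.0188
{'t': 0.0, 'joint_positions': array([ 1.02040398e+00,  4.91560970e-01,  1.55946422e+00, -1.18227713e-05,
        1.09168988e+00, -1.05588995e-01]), 'qd': array([-0.00024454, -0.00156998,  0.00095167,  0.00011822,  0.00093506,
        0.00057585]), 'effort': array([-1.09348235e-03, -6.12649941e+01, -2.58178103e+01,  6.92166318e-02,
        4.83726931e-02, -1.63864297e-04]), 'position': array([0.26877018, 0.56398271, 0.21405578]), 'tcp_rot': array([-1.75823974e-04,  2.20570087e-01,  9.75370966e-01, -5.32981198e-04]), 'force': array([ 0.13180725,  0.17478303, -0.58780633]), 'wrist_torque': array([-0.02265251, -0.00041056, -0.05381123]), 'grip_force': 0.0, 'width': 0.9957223356543378}
scene [ 1.15354644 -0.77446598  0.98559849] [-0.38823526  0.83820274  0.34421147 -0.16795241] 481.7794689883318Traceback (most recent call last):
  File "<stdin>", line 4, in <module>
  File "h.py", line 10, in cloud
    w=p@np.array(c['rotation']).T+np.array(c['origin']); w[d==0]=np.nan
      ~^~~~~~~~~~~~~~~~~~~~~~~~~~
ValueError: matmul: Input operand 1 has a mismatch in its core dimension 0, with gufunc signature (n?,k),(k,m?)->(n?,m?) (size 4 is different from 3)
```

Rotation is a quaternion [w,x,y,z].

```bash
sed -i "s/np.array(c\['rotation'\])/RM(c)/" h.py; cat >> h.py <<'E'
from scipy.spatial.transform import Rotation
def RM(c):
    q=c['rotation']; return Rotation.from_quat([q[1],q[2],q[3],q[0]]).as_matrix()
E
python3 - <<'E'
from h import *
for n in('scene','top'):
    c=cap(n,n+'0'); print(n,c['origin'],c['rotation'],c['fx']); w=cloud(c); np.save(n+'.npy',w)
    for q in('fresh1','mould1','stand','crate','scale','release','cup','sponge'):
        for m in r.masks_of(n,q):
            g=m['region']; print(n,q,round(m['p'],2),np.round(np.array(m['at'])*[560,420]),g.sum(),np.round(np.nanmedian(w[g],0),3),np.round(np.nanpercentile(w[g],[2,98],axis=0),3).tolist())
E
```

```text
scene [ 1.15354644 -0.77446598  0.98559849] [-0.38823526  0.83820274  0.34421147 -0.16795241] 481.7794689883318
scene fresh1 0.97 [149. 242.] 1073 [ 0.221 -0.357  0.053] [[0.133, -0.395, 0.001], [0.26, -0.289, 0.147]]
scene fresh1 0.79 [259. 365.] 1558 [ 0.704 -0.401  0.054] [[0.667, -0.439, 0.002], [0.745, -0.361, 0.147]]
scene fresh1 0.78 [266. 234.] 750 [ 0.422 -0.13   0.077] [[0.323, -0.174, 0.003], [0.48, -0.03, 0.159]]
scene fresh1 0.72 [289. 214.] 459 [ 0.419 -0.008  0.078] [[0.401, -0.051, 0.027], [0.476, 0.025, 0.16]]
scene fresh1 0.67 [114. 281.] 1268 [ 0.262 -0.495  0.055] [[0.219, -0.533, 0.003], [0.299, -0.46, 0.147]]
scene fresh1 0.59 [335. 194.] 449 [0.45  0.148 0.079] [[0.35, 0.103, 0.003], [0.501, 0.263, 0.16]]
scene mould1 0.8 [263. 253.] 1145 [ 0.471 -0.165  0.057] [[0.39, -0.191, 0.002], [0.494, -0.084, 0.082]]
scene mould1 0.69 [332. 212.] 791 [0.493 0.102 0.049] [[0.422, 0.086, 0.004], [0.52, 0.172, 0.081]]
scene mould1 0.6 [293. 232.] 850 [ 0.474 -0.044  0.059] [[0.392, -0.067, 0.004], [0.496, 0.036, 0.082]]
scene mould1 0.21 [360. 230.] 6108 [ 0.707 -0.05   0.
[... 2498 characters left out ...]
16]]
top scale 0.66 [173. 209.] 2607 [0.48  0.321 0.04 ] [[0.385, 0.24, 0.004], [0.582, 0.414, 0.133]]
top release 0.71 [296. 158.] 273 [ 0.651 -0.127  0.097] [[0.632, -0.155, 0.009], [0.689, -0.102, 0.105]]
top cup 0.75 [261. 163.] 390 [0.654 0.005 0.029] [[0.608, -0.029, -0.002], [0.682, 0.044, 0.089]]
top cup 0.42 [172. 211.] 2510 [0.479 0.319 0.041] [[0.385, 0.242, 0.023], [0.578, 0.41, 0.133]]
top cup 0.37 [238. 154.] 426 [0.653 0.069 0.204] [[0.618, 0.036, 0.142], [0.689, 0.113, 0.288]]
top sponge 0.59 [226. 174.] 383 [0.629 0.13  0.039] [[0.597, 0.085, 0.006], [0.697, 0.161, 0.047]]
top sponge 0.34 [298. 161.] 265 [ 0.651 -0.13   0.097] [[0.632, -0.163, 0.001], [0.684, -0.102, 0.105]]
```

View pics/scene0.png

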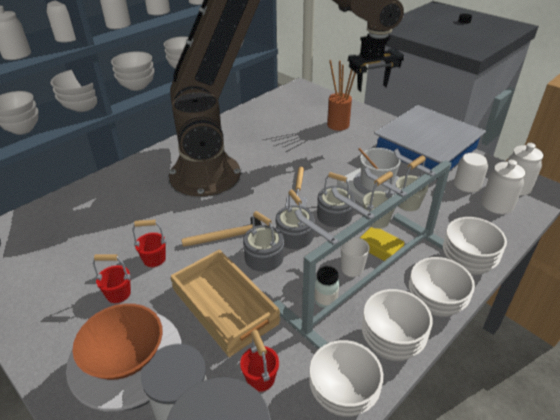

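View pics/top0.png

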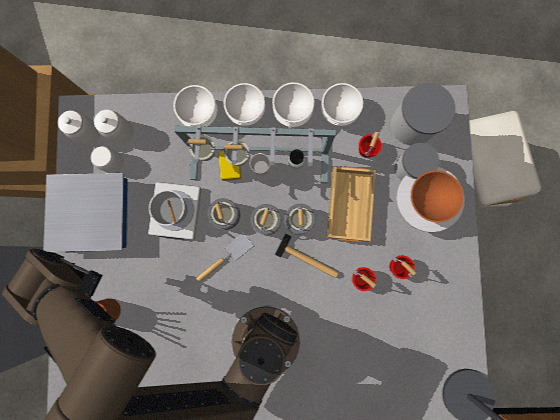

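Three white fresh planters stand in moulds at top pixels (222,212), (266,218) and (300,218). Two dry ones hang on the two left hooks, at (202,150) and (236,154), and the two right hooks are empty. Look-alikes are the red pots at (364,279), (402,266) and (369,145), plus the white bowls, cup and jars, all of which I leave. The crate is at (352,205). Next I measure the grips, stand and crate.

```bash
cat >> h.py <<'E'
def line(P):
    c=np.median(P,0); 
    for _ in range(3):
        u,s,vt=np.linalg.svd(P-P.mean(0),full_matrices=False)
        d=vt[0]; e=np.abs((P-P.mean(0))@vt[1]); P=P[e<max(.01,2*e.std())]
    t=(P-P.mean(0))@d; lo,hi=np.percentile(t,[1,99])
    return P.mean(0)+d*(lo+hi)/2, np.degrees(np.arctan2(d[1],d[0])), hi-lo, len(P)
def wood(img):
    b,g,rr=[img[...,i].astype(int) for i in range(3)]
    return (rr-b>45)&(g-b>10)&(rr-g<75)
def grips(boxes):
    for n in('top','scene'):
        c=cap(n); w=cloud(c); m=wood(c['image'])
        for k,(x0,x1,y0,y1,z0,z1) in boxes.items():
            s=m&(w[...,0]>x0)&(w[...,0]<x1)&(w[...,1]>y0)&(w[...,1]<y1)&(w[...,2]>z0)&(w[...,2]<z1)
            if s.sum()<8: print(n,k,'few',s.sum()); continue
            p,a,L,N=line(w[s][:,:2]); print(n,k,'c',np.round(p,4),'ang',round(a,1),'len',round(L,3),N,'ztop',np.round(np.percentile(w[s][:,2],95),4))
FB={'f1':(.36,.52,-.21,-.08,.13,.18),'f2':(.36,.52,-.08,.06,.13,.18),'f3':(.38,.54,.07,.24,.13,.18)}
E
python3 - <<'E'
from h import *
grips({**FB,'d3':(.55,.75,.0,.13,.262,.32),'d4':(.55,.75,.13,.26,.262,.32)})
for n in('top','scene'):
    w=np.load(n+'.npy');x,y,z=[w[...,i] for i in range(3)]
    s=(x>.67)&(x<.76)&(y>-.28)&(y<.3)&(z>.258)&(z<.285)
    p,a,L,N=line(w[s][:,:2]); print(n,'bar',p,a,L,N)
    s=(x>.56)&(x<.672)&(y>-.28)&(y<.3)&(z>.262)&(z<.3)&~wood(cv2.imread(f'pics/{n}0.png'))
    Q=w[s]
    for y0 in(-.175,-.055,.065,.185):
        q=Q[abs(Q[:,1]-y0)<.04]
        if len(q)>5:print(n,y0,'n',len(q),'med',np.median(q,0).round(4),'x',q[:,0].min(),q[:,0].max(),'y',np.percentile(q[:,1],[5,95]), 'zmax',q[:,2].max(), line(q[:,:2])[1])
    s=(x>.34)&(x<.66)&(y>-.44)&(y<-.22)&(z>.052)&(z<.07)
    Q=w[s][:,:2].astype(np.float32); print(n,'crate',cv2.minAreaRect(Q),len(Q))
E
python3 - <<'E'
import cv2
a=cv2.imread('pics/top0.png')[115:245,160:390];b=cv2.imread('pics/scene0.png')[140:340,230:450]
a=cv2.resize(a,(780,441),interpolation=cv2.INTER_CUBIC);cv2.imwrite('pics/c1.png',a)
cv2.imwrite('pics/c2.png',cv2.resize(b,(660,600),interpolation=cv2.INTER_CUBIC))
E
```

```text
top f1 c [ 0.439  -0.1353] ang 179.0 len 0.051 63 ztop 0.1615
top f2 c [ 0.4409 -0.0123] ang 159.7 len 0.053 59 ztop 0.1616
top f3 c [0.4653 0.1427] ang -163.6 len 0.052 55 ztop 0.1616
top d3 c [0.6545 0.0756] ang -93.2 len 0.051 71 ztop 0.2893
top d4 c [0.6748 0.1901] ang -92.0 len 0.053 86 ztop 0.2885
scene f1 c [ 0.4409 -0.1388] ang 1.2 len 0.052 89 ztop 0.1603
scene f2 c [ 0.442  -0.0146] ang -21.6 len 0.053 62 ztop 0.1607
scene f3 c [0.4672 0.1386] ang 14.6 len 0.05 72 ztop 0.1604
scene d3 c [0.6589 0.0742] ang -93.3 len 0.054 97 ztop 0.2881
scene d4 c [0.679  0.1892] ang -92.0 len 0.054 82 ztop 0.288
top bar [0.70864852 0.00928138] 87.1859895186682 0.5092353479695305 964
top -0.175 n 107 med [ 0.625  -0.1673  0.2702] x 0.5888981962062716 0.670774947174628 y [-0.17347507 -0.15960221] zmax 0.285059504931112 176.7144163133268
top -0.055 n 98 med [ 0.6333 -0.0469  0.2705] x 0.5944476602056425 0.6701390129616236 y [-0.0529716  -0.04264662] zmax 0.2864040337772087 177.26192546067188
top 0.065 n 103 med [0.6402 0.0713 0.2721] x 0.6008417273862036 0.6716362545893365 y [0.04571995 0.085
[... 452 characters left out ...]
77617680187689 0.6717843132091907 y [-0.17418043 -0.15956761] zmax 0.2869118017243606 -3.3613084863018914
scene -0.055 n 179 med [ 0.6288 -0.0479  0.271 ] x 0.5938572184576031 0.6715976839145587 y [-0.05415508 -0.03900363] zmax 0.28598885593736467 -3.2197005429927383
scene 0.065 n 159 med [0.6369 0.0703 0.2726] x 0.6011433628028215 0.6719469814554033 y [0.04414984 0.08389987] zmax 0.2877699998347464 -6.667337593003297
scene 0.185 n 112 med [0.6323 0.1916 0.2723] x 0.6056179824400947 0.6714028755727044 y [0.16495453 0.20094903] zmax 0.28589513518031595 -6.411968921303118
scene crate ((0.4932827949523926, -0.32652831077575684), (0.15389686822891235, 0.27130281925201416), 83.5103988647461) 1324
```

View pics/c1.png

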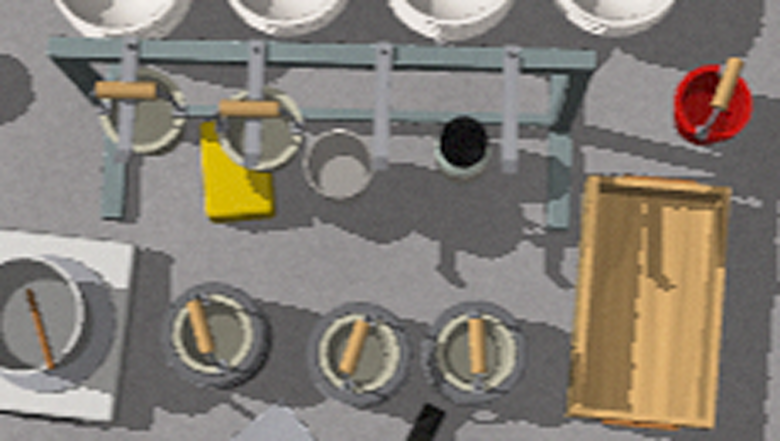

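View pics/c2.png

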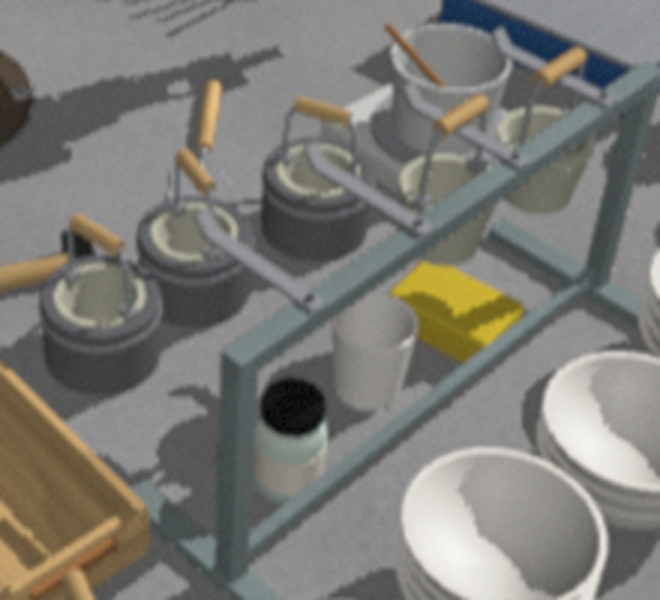

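apply_moves(
  plan=[
    {"grip":0.0,"tx":0.96,"ty":-0.6,"tz":1,"spin":-1},
    {"grip":0.0,"tx":0.96,"ty":-0.8,"tz":1,"spin":-1},
    {"grip":0.0,"tx":0.96,"ty":-0.9,"tz":1,"spin":-1},
    {"grip":0.0,"tx":0.96,"ty":-0.9,"tz":1,"spin":-1},
    {"grip":0.0,"tx":0.96,"ty":-0.9,"tz":1,"spin":-1},
    {"grip":0.0,"tx":0.96,"ty":-0.9,"tz":1,"spin":-1},
    {"grip":0.0,"tx":0.96,"ty":-0.9,"tz":0,"spin":-1},
    {"grip":0.0,"tx":0.96,"ty":-0.9,"tz":0,"spin":-1},
  ],
  newtons=25,
)

```text
t: 1.72
position: [0.4621, 0.3931, 0.3665]
tcp_rot: [0.001, 0.482, 0.876, 0.002]
force: [0.3, 0.5, -0.7]
width: 0.52
grip_force: 0.0
```

apply_moves(
  plan=[
    {"grip":0.0,"tx":0.96,"ty":-0.9,"tz":0,"spin":-1},
    {"grip":0.0,"tx":0.96,"ty":-0.9,"tz":0,"spin":-1},
    {"grip":0.0,"tx":0.96,"ty":-0.9,"tz":0,"spin":-1},
    {"grip":0.0,"tx":0.96,"ty":-0.9,"tz":0,"spin":-1},
    {"grip":0.0,"tx":0.96,"ty":-0.9,"tz":0,"spin":-1},
    {"grip":0.0,"tx":0.96,"ty":-0.9,"tz":0,"spin":-1},
    {"grip":0.0,"tx":0.96,"ty":-0.9,"tz":0,"spin":-1},
    {"grip":0.0,"tx":0,"ty":0,"tz":0,"spin":0},
  ],
)

```text
t: 2.38
position: [0.6322, 0.2326, 0.3635]
tcp_rot: [0.0, 0.682, 0.732, -0.001]
force: [0.8, 0.9, 0.2]
width: 0.502
grip_force: 0.0
```

apply_moves(
  plan=[
    {"grip":0.0,"tx":0.89,"ty":-0.86,"tz":0,"spin":-0.75},
    {"grip":0.0,"tx":0.89,"ty":-0.86,"tz":0,"spin":-0.75},
    {"grip":0,"tx":0,"ty":0,"tz":0,"spin":0},
    {"grip":0.0,"tx":0,"ty":0,"tz":-0.8,"spin":0},
    {"grip":0.0,"tx":0,"ty":0,"tz":-0.8,"spin":0},
    {"grip":0.0,"tx":0,"ty":0,"tz":-0.8,"spin":0},
    {"grip":0.0,"tx":0,"ty":0,"tz":-0.4,"spin":0},
    {"grip":0,"tx":0,"ty":0,"tz":0,"spin":0},
  ],
)

```text
t: 3.05
position: [0.6726, 0.1939, 0.2923]
tcp_rot: [-0.001, 0.716, 0.698, -0.002]
force: [0.1, -0.3, 0.4]
width: 0.501
grip_force: 0.0
```

```bash
python3 - <<'E'
from h import *
c=cap('top');cap('scene','s1');w=cloud(c)
im=cv2.imread('pics/s1.png')[120:260,340:480];cv2.imwrite('pics/s1c.png',cv2.resize(im,(560,560),interpolation=cv2.INTER_CUBIC))
E
```

```text
(no output)
```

View pics/s1c.png

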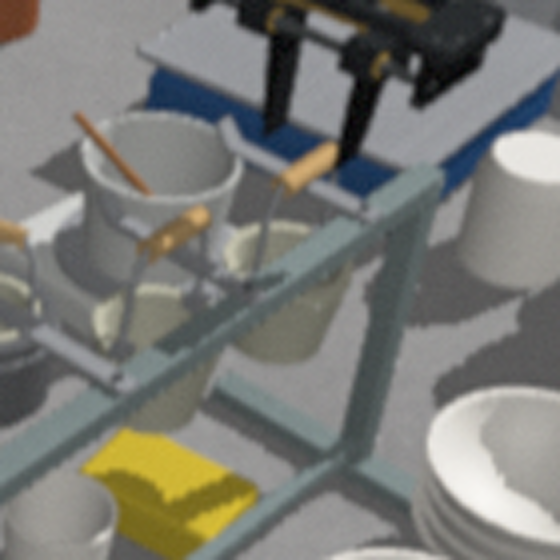

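The fingers straddle the hook-4 grip, at crop (305,170), with tips at (275,120) and (345,155). I descend.

apply_moves(
  plan=[
    {"grip":0,"tx":0,"ty":0,"tz":0,"spin":0},
  ],
)

```text
t: 3.23
position: [0.6737, 0.194, 0.2962]
tcp_rot: [0.001, 0.716, 0.698, 0.001]
force: [-0.3, -0.2, 0.3]
width: 0.504
grip_force: 0.0
```

apply_moves(
  plan=[
    {"grip":0,"tx":0.1,"ty":-0.15,"tz":-0.4,"spin":0},
    {"grip":0,"tx":0,"ty":0,"tz":-0.3,"spin":0},
    {"grip":0,"tx":0,"ty":0,"tz":0,"spin":0},
  ],
)

```text
t: 3.48
position: [0.6755, 0.1896, 0.2752]
tcp_rot: [-0.001, 0.716, 0.698, -0.001]
force: [-0.1, -1.2, -0.2]
width: 0.498
grip_force: 0.0
```

```bash
python3 - <<'E'
from h import *
for i in range(4):
    s=r.read_state();print(s['position'].round(4),s['force'].round(1),s['joint_positions'].round(4)); cap('top')
E
```

```text
[0.6755 0.1896 0.2752] [-0.1 -1.2 -0.2] [ 1.7960e-01  5.6180e-01  1.2661e+00 -1.0000e-04  1.3160e+00  2.0590e-01]
[0.6756 0.1897 0.276 ] [-0.1 -0.4 -1. ] [ 0.1797  0.5614  1.2649 -0.      1.3171  0.2059]
[0.6758 0.1898 0.2767] [ 0.2 -0.5  0.5] [0.1798 0.5609 1.264  0.     1.3175 0.2059]
[0.6759 0.1899 0.2771] [ 0.6 -0.1 -0.8] [0.1799 0.5605 1.2636 0.     1.3176 0.2059]
```

apply_moves(
  plan=[
    {"grip":0,"tx":0,"ty":0,"tz":-0.15,"spin":0},
    {"grip":0,"tx":0,"ty":0,"tz":0,"spin":0},
    {"grip":-1,"tx":0,"ty":0,"tz":0,"spin":0},
    {"grip":-1,"tx":0,"ty":0,"tz":0,"spin":0},
    {"grip":-1,"tx":0,"ty":0,"tz":0,"spin":0},
    {"grip":-1,"tx":0,"ty":0,"tz":0,"spin":0},
    {"grip":-1,"tx":0,"ty":0,"tz":0,"spin":0},
  ],
  newtons=25,
)

```text
t: 4.27
position: [0.6759, 0.19, 0.2735]
tcp_rot: [0.0, 0.716, 0.698, 0.0]
force: [-0.5, 0.6, -0.7]
width: 0.207
grip_force: 0.0
```

apply_moves(
  plan=[
    {"grip":-1,"tx":0,"ty":0,"tz":0.2,"spin":0},
    {"grip":-1,"tx":0,"ty":0,"tz":0.4,"spin":0},
    {"grip":-1,"tx":0,"ty":0,"tz":0.4,"spin":0},
    {"grip":-1,"tx":0,"ty":0,"tz":0.2,"spin":0},
    {"grip":-1,"tx":0,"ty":0,"tz":0,"spin":0},
  ],
)

```text
t: 4.68
position: [0.6763, 0.19, 0.3055]
tcp_rot: [0.001, 0.716, 0.698, 0.001]
force: [-0.1, 0.6, -2.4]
width: 0.159
grip_force: 24.9
```

```bash
python3 - <<'E'
from h import *
grips({'d4':(.55,.75,.13,.26,.262,.34)})
c=cap('scene','s2');print(r.read_state()['position'],r.read_state()['grip_force'])
im=c['image'][120:260,340:480];cv2.imwrite('pics/s2c.png',cv2.resize(im,(560,560),interpolation=cv2.INTER_CUBIC))
E
```

```text
top d4 few 0
scene d4 c [0.677  0.1787] ang -82.7 len 0.034 40 ztop 0.3181
[0.67576198 0.18995526 0.30316163] 24.94864135980606
```

View pics/s2c.png

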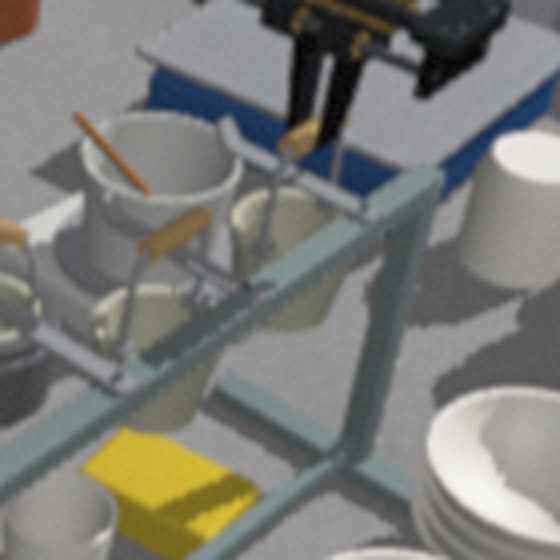

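apply_moves(
  plan=[
    {"grip":-1,"tx":-0.4,"ty":0.02,"tz":0.0,"spin":0},
    {"grip":-1,"tx":-0.8,"ty":0.04,"tz":0.0,"spin":0},
    {"grip":-1,"tx":-0.9,"ty":0.05,"tz":0,"spin":0},
    {"grip":-1,"tx":-0.9,"ty":0.05,"tz":0,"spin":0},
    {"grip":-1,"tx":-0.9,"ty":0.05,"tz":0,"spin":0},
    {"grip":-1,"tx":-0.9,"ty":0.05,"tz":0,"spin":0},
    {"grip":-1,"tx":-0.7,"ty":0,"tz":0.3,"spin":0},
    {"grip":-1,"tx":-0.4,"ty":0,"tz":0.6,"spin":0},
  ],
)

```text
t: 5.5
position: [0.5259, 0.1964, 0.3246]
tcp_rot: [-0.001, 0.716, 0.698, -0.002]
force: [-0.6, 0.1, -2.9]
width: 0.161
grip_force: 24.9
```

apply_moves(
  plan=[
    {"grip":-1,"tx":-0.2,"ty":-0.3,"tz":0.6,"spin":0},
    {"grip":-1,"tx":0,"ty":-0.7,"tz":0.3,"spin":0},
    {"grip":-1,"tx":0,"ty":-1,"tz":0,"spin":0},
    {"grip":-1,"tx":0,"ty":-1,"tz":0,"spin":0},
    {"grip":-1,"tx":0,"ty":-1,"tz":0,"spin":0},
    {"grip":-1,"tx":0,"ty":-1,"tz":0,"spin":0},
    {"grip":-1,"tx":0,"ty":-1,"tz":0,"spin":0},
    {"grip":-1,"tx":0,"ty":-1,"tz":0,"spin":0},
  ],
)

```text
t: 6.17
position: [0.523, 0.0203, 0.3481]
tcp_rot: [-0.0, 0.716, 0.698, -0.0]
force: [1.1, -0.5, -3.3]
width: 0.163
grip_force: 24.9
```

apply_moves(
  plan=[
    {"grip":-1,"tx":0,"ty":-1,"tz":0,"spin":0},
    {"grip":-1,"tx":0,"ty":-1,"tz":0,"spin":0},
    {"grip":-1,"tx":0,"ty":-1,"tz":0,"spin":0},
    {"grip":-1,"tx":0,"ty":-1,"tz":0,"spin":0},
    {"grip":-1,"tx":0,"ty":-1,"tz":0,"spin":0},
    {"grip":-1,"tx":0,"ty":-1,"tz":0,"spin":0},
    {"grip":-1,"tx":0,"ty":-1,"tz":0,"spin":0},
    {"grip":-1,"tx":0,"ty":-1,"tz":0,"spin":0},
  ],
)

```text
t: 6.83
position: [0.5231, -0.1797, 0.3481]
tcp_rot: [-0.0, 0.716, 0.698, -0.0]
force: [-0.7, 0.4, -3.1]
width: 0.16
grip_force: 24.9
```

apply_moves(
  plan=[
    {"grip":-1,"tx":0.2,"ty":-1,"tz":0,"spin":0},
    {"grip":-1,"tx":0.2,"ty":-1,"tz":0,"spin":0},
    {"grip":-1,"tx":0.2,"ty":-1,"tz":0,"spin":0},
    {"grip":-1,"tx":0.2,"ty":-1,"tz":0,"spin":0},
    {"grip":-1,"tx":0.2,"ty":-0.8,"tz":-0.2,"spin":0},
    {"grip":-1,"tx":0.16,"ty":-0.5,"tz":-0.5,"spin":-0.5},
    {"grip":-1,"tx":0,"ty":-0.3,"tz":-0.8,"spin":-0.5},
    {"grip":-1,"tx":0,"ty":0,"tz":-0.5,"spin":0},
  ],
)

```text
t: 7.5
position: [0.5519, -0.3195, 0.2952]
tcp_rot: [-0.001, 0.742, 0.671, -0.0]
force: [0.5, 0.9, -3.6]
width: 0.161
grip_force: 24.9
```

apply_moves(
  plan=[
    {"grip":-1,"tx":0,"ty":0,"tz":0,"spin":0},
    {"grip":-1,"tx":0,"ty":0,"tz":0,"spin":0},
  ],
)

```text
t: 7.67
position: [0.5522, -0.3181, 0.2974]
tcp_rot: [-0.001, 0.74, 0.672, -0.0]
force: [0.2, -0.0, -2.7]
width: 0.16
grip_force: 24.9
```

```bash
python3 - <<'E'
from h import *
c=cap('scene','s3');print(r.read_state()['position'])
im=c['image'][180:360,150:330];cv2.imwrite('pics/s3c.png',cv2.resize(im,(560,560),interpolation=cv2.INTER_CUBIC))
E
```

```text
[ 0.55256216 -0.31816491  0.2985593 ]
```

View pics/s3c.png

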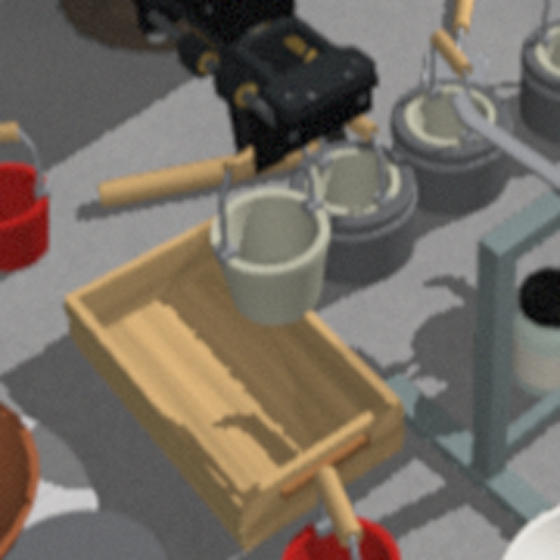

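Pot 1 hangs upright over the crate at crop (270,250), clear of the walls. It needs 16 mm more −y, then down.

apply_moves(
  plan=[
    {"grip":-1,"tx":0,"ty":-0.6,"tz":-0.3,"spin":0},
    {"grip":-1,"tx":0,"ty":0,"tz":-0.9,"spin":0},
    {"grip":-1,"tx":0,"ty":0,"tz":-1,"spin":0},
    {"grip":-1,"tx":0,"ty":0,"tz":-1,"spin":0},
    {"grip":-1,"tx":0,"ty":0,"tz":-1,"spin":0},
    {"grip":-1,"tx":0,"ty":0,"tz":-0.7,"spin":0},
    {"grip":-1,"tx":0,"ty":0,"tz":-0.4,"spin":0},
    {"grip":-1,"tx":0,"ty":0,"tz":0,"spin":0},
  ],
)

```text
t: 8.38
position: [0.5521, -0.3334, 0.1644]
tcp_rot: [-0.001, 0.74, 0.672, -0.0]
force: [-0.2, 0.7, -3.5]
width: 0.162
grip_force: 25.0
```

apply_moves(
  plan=[
    {"grip":-1,"tx":0,"ty":0,"tz":0,"spin":0},
    {"grip":-1,"tx":0,"ty":0,"tz":0,"spin":0},
  ],
)

```text
t: 8.55
position: [0.553, -0.334, 0.1675]
tcp_rot: [0.001, 0.74, 0.672, 0.0]
force: [-0.1, -0.2, -2.9]
width: 0.165
grip_force: 25.0
```

Lower to contact in small steps.

apply_moves(
  plan=[
    {"grip":-1,"tx":0,"ty":0,"tz":-0.3,"spin":0},
    {"grip":-1,"tx":0,"ty":0,"tz":-0.3,"spin":0},
    {"grip":-1,"tx":0,"ty":0,"tz":-0.2,"spin":0},
    {"grip":-1,"tx":0,"ty":0,"tz":-0.1,"spin":0},
    {"grip":-1,"tx":0,"ty":0,"tz":0,"spin":0},
    {"grip":-1,"tx":0,"ty":0,"tz":0,"spin":0},
  ],
)

```text
t: 9.05
position: [0.5525, -0.3336, 0.1433]
tcp_rot: [0.0, 0.74, 0.672, 0.0]
force: [-0.4, 0.7, -1.7]
width: 0.162
grip_force: 25.0
```

apply_moves(
  plan=[
    {"grip":-1,"tx":0,"ty":0,"tz":-0.08,"spin":0},
    {"grip":-1,"tx":0,"ty":0,"tz":0,"spin":0},
    {"grip":-1,"tx":0,"ty":0,"tz":0,"spin":0},
  ],
)

```text
t: 9.3
position: [0.553, -0.3342, 0.1431]
tcp_rot: [0.002, 0.74, 0.672, 0.0]
force: [-1.4, -0.8, 9.3]
width: 0.164
grip_force: 25.0
```

apply_moves(
  plan=[
    {"grip":-0.3,"tx":0,"ty":0,"tz":0,"spin":0},
    {"grip":0,"tx":0,"ty":0,"tz":0,"spin":0},
    {"grip":0,"tx":0,"ty":0,"tz":0,"spin":0},
    {"grip":0,"tx":0,"ty":0,"tz":0,"spin":0},
    {"grip":0,"tx":0,"ty":0,"tz":0,"spin":0},
    {"grip":0,"tx":0,"ty":0,"tz":0,"spin":0},
  ],
)

```text
t: 9.8
position: [0.5524, -0.3335, 0.1413]
tcp_rot: [-0.0, 0.74, 0.672, 0.0]
force: [-0.2, -0.3, 0.3]
width: 0.487
grip_force: 0.0
```

apply_moves(
  plan=[
    {"grip":0,"tx":0,"ty":0,"tz":0.5,"spin":0},
    {"grip":0,"tx":0,"ty":0,"tz":1,"spin":0},
    {"grip":0,"tx":0,"ty":0,"tz":1,"spin":0},
    {"grip":0,"tx":0,"ty":0,"tz":1,"spin":0},
    {"grip":0,"tx":0,"ty":0,"tz":1,"spin":0},
    {"grip":0,"tx":0,"ty":0,"tz":1,"spin":0},
    {"grip":0,"tx":0,"ty":0.5,"tz":1,"spin":0},
    {"grip":0,"tx":0,"ty":1,"tz":1,"spin":0},
  ],
)

```text
t: 10.47
position: [0.5521, -0.2973, 0.3296]
tcp_rot: [-0.0, 0.741, 0.672, -0.0]
force: [-0.0, 0.3, 0.4]
width: 0.499
grip_force: 0.0
```

apply_moves(
  plan=[
    {"grip":0,"tx":0,"ty":1,"tz":0.6,"spin":0.5},
    {"grip":0,"tx":0,"ty":1,"tz":0.6,"spin":0},
    {"grip":0,"tx":0.2,"ty":1,"tz":0,"spin":0},
    {"grip":0,"tx":0.3,"ty":1,"tz":0,"spin":0},
    {"grip":0,"tx":0.4,"ty":1,"tz":0,"spin":0},
    {"grip":0,"tx":0.4,"ty":1,"tz":0,"spin":0},
    {"grip":0,"tx":0.4,"ty":1,"tz":0,"spin":0},
    {"grip":0,"tx":0.4,"ty":1,"tz":0,"spin":0},
  ],
)

```text
t: 11.13
position: [0.6052, -0.0947, 0.3589]
tcp_rot: [0.0, 0.728, 0.685, 0.0]
force: [0.7, -0.2, -0.4]
width: 0.5
grip_force: 0.0
```

apply_moves(
  plan=[
    {"grip":0,"tx":0.4,"ty":1,"tz":0,"spin":0},
    {"grip":0,"tx":0.4,"ty":1,"tz":0,"spin":0},
    {"grip":0,"tx":0.4,"ty":1,"tz":0,"spin":0},
    {"grip":0,"tx":0.4,"ty":1,"tz":0,"spin":0},
    {"grip":0,"tx":0.3,"ty":1,"tz":0,"spin":0},
    {"grip":0,"tx":0,"ty":0.8,"tz":0,"spin":0},
    {"grip":0,"tx":0,"ty":0.4,"tz":0,"spin":0},
    {"grip":0,"tx":0,"ty":0,"tz":0,"spin":0},
  ],
)

```text
t: 11.8
position: [0.6522, 0.0607, 0.3587]
tcp_rot: [-0.0, 0.728, 0.686, -0.0]
force: [-0.2, 0.2, 0.0]
width: 0.503
grip_force: 0.0
```

```bash
python3 - <<'E'
from h import *
cap('top');cap('scene');print(r.read_state()['position'],r.read_state()['tcp_rot'])
grips({**FB,'d3':(.55,.75,.0,.13,.262,.30),'crate':(.38,.65,-.42,-.24,.13,.18)})
E
```

```text
[0.65227103 0.05847478 0.35894722] [ 1.47225593e-04  7.28169332e-01  6.85397250e-01 -1.09691189e-04]
top f1 c [ 0.4392 -0.1353] ang 179.2 len 0.052 62 ztop 0.1632
top f2 c [ 0.441  -0.0123] ang 159.9 len 0.052 59 ztop 0.1608
top f3 few 0
top d3 few 0
top crate c [ 0.5519 -0.3337] ang -92.1 len 0.052 64 ztop 0.1577
scene f1 c [ 0.4409 -0.1392] ang 3.5 len 0.052 91 ztop 0.1616
scene f2 c [ 0.4425 -0.015 ] ang -20.5 len 0.051 63 ztop 0.161
scene f3 c [0.4665 0.1389] ang 14.7 len 0.051 76 ztop 0.1612
scene d3 c [0.6587 0.0737] ang -93.3 len 0.053 100 ztop 0.288
scene crate c [ 0.556  -0.3329] ang -95.0 len 0.056 155 ztop 0.1566
```

apply_moves(
  plan=[
    {"grip":0,"tx":0.17,"ty":0.65,"tz":0,"spin":0},
    {"grip":0,"tx":0,"ty":0,"tz":0,"spin":0},
    {"grip":0,"tx":0,"ty":0,"tz":-1,"spin":0},
    {"grip":0,"tx":0,"ty":0,"tz":-1,"spin":0},
    {"grip":0,"tx":0,"ty":0,"tz":-0.7,"spin":0},
    {"grip":0,"tx":0,"ty":0,"tz":-0.4,"spin":0},
    {"grip":0,"tx":0,"ty":0,"tz":0,"spin":0},
    {"grip":0,"tx":0,"ty":0,"tz":0,"spin":0},
  ],
)

```text
t: 12.67
position: [0.6569, 0.075, 0.2819]
tcp_rot: [0.0, 0.728, 0.685, 0.0]
force: [-0.8, -0.4, -0.4]
width: 0.498
grip_force: 0.0
```

apply_moves(
  plan=[
    {"grip":0,"tx":0,"ty":0,"tz":0,"spin":0},
  ],
)

```text
t: 12.75
position: [0.6572, 0.0751, 0.2828]
tcp_rot: [0.001, 0.728, 0.685, 0.001]
force: [-0.3, 0.7, 0.2]
width: 0.5
grip_force: 0.0
```

apply_moves(
  plan=[
    {"grip":0,"tx":0,"ty":0,"tz":-0.4,"spin":0},
    {"grip":0,"tx":0,"ty":0,"tz":0,"spin":0},
    {"grip":-1,"tx":0,"ty":0,"tz":0,"spin":0},
    {"grip":-1,"tx":0,"ty":0,"tz":0,"spin":0},
    {"grip":-1,"tx":0,"ty":0,"tz":0,"spin":0},
    {"grip":-1,"tx":0,"ty":0,"tz":0,"spin":0},
    {"grip":-1,"tx":0,"ty":0,"tz":0,"spin":0},
    {"grip":-1,"tx":0,"ty":0,"tz":0,"spin":0},
  ],
)

```text
t: 13.42
position: [0.6566, 0.0752, 0.2716]
tcp_rot: [0.0, 0.728, 0.685, 0.0]
force: [-0.7, 0.2, 1.2]
width: 0.162
grip_force: 25.0
```

apply_moves(
  plan=[
    {"grip":-1,"tx":0,"ty":0,"tz":0,"spin":0},
    {"grip":-1,"tx":0,"ty":0,"tz":0,"spin":0},
  ],
)

```text
t: 13.58
position: [0.6566, 0.0753, 0.2716]
tcp_rot: [0.0, 0.728, 0.685, 0.0]
force: [-1.2, 0.9, 2.3]
width: 0.161
grip_force: 25.0
```

apply_moves(
  plan=[
    {"grip":-1,"tx":0,"ty":0,"tz":0.3,"spin":0},
    {"grip":-1,"tx":0,"ty":0,"tz":0.6,"spin":0},
    {"grip":-1,"tx":0,"ty":0,"tz":0.4,"spin":0},
    {"grip":-1,"tx":0,"ty":0,"tz":0,"spin":0},
    {"grip":-1,"tx":-0.4,"ty":0.02,"tz":0,"spin":0},
    {"grip":-1,"tx":-0.8,"ty":0.04,"tz":0,"spin":0},
    {"grip":-1,"tx":-0.9,"ty":0.05,"tz":0,"spin":0},
    {"grip":-1,"tx":-0.9,"ty":0.05,"tz":0,"spin":0},
  ],
)

```text
t: 14.25
position: [0.5806, 0.0792, 0.3031]
tcp_rot: [-0.0, 0.728, 0.685, -0.0]
force: [0.1, -0.1, -3.3]
width: 0.16
grip_force: 25.0
```

apply_moves(
  plan=[
    {"grip":-1,"tx":-0.9,"ty":0.05,"tz":0,"spin":0},
    {"grip":-1,"tx":-0.9,"ty":0.05,"tz":0,"spin":0},
    {"grip":-1,"tx":-0.6,"ty":0,"tz":0.4,"spin":0},
    {"grip":-1,"tx":-0.5,"ty":0,"tz":0.8,"spin":0},
    {"grip":-1,"tx":-0.5,"ty":-0.5,"tz":0.6,"spin":0},
    {"grip":-1,"tx":-0.5,"ty":-0.9,"tz":0,"spin":0},
    {"grip":-1,"tx":-0.5,"ty":-1,"tz":0,"spin":0},
    {"grip":-1,"tx":-0.5,"ty":-1,"tz":0,"spin":0},
  ],
)

```text
t: 14.92
position: [0.4582, -0.0038, 0.3489]
tcp_rot: [0.0, 0.728, 0.686, 0.0]
force: [0.0, -0.2, -2.5]
width: 0.161
grip_force: 25.0
```

apply_moves(
  plan=[
    {"grip":-1,"tx":-0.3,"ty":-1,"tz":0,"spin":0},
    {"grip":-1,"tx":-0.3,"ty":-1,"tz":0,"spin":0},
    {"grip":-1,"tx":0,"ty":-1,"tz":0,"spin":0},
    {"grip":-1,"tx":0,"ty":-1,"tz":0,"spin":0},
    {"grip":-1,"tx":0,"ty":-1,"tz":0,"spin":0},
    {"grip":-1,"tx":0,"ty":-1,"tz":0,"spin":0},
    {"grip":-1,"tx":0,"ty":-1,"tz":0,"spin":0},
    {"grip":-1,"tx":0,"ty":-1,"tz":0,"spin":0},
  ],
)

```text
t: 15.58
position: [0.4438, -0.2045, 0.3487]
tcp_rot: [0.0, 0.728, 0.685, 0.0]
force: [0.6, 0.9, -3.3]
width: 0.158
grip_force: 25.0
```

apply_moves(
  plan=[
    {"grip":-1,"tx":0,"ty":-1,"tz":0,"spin":0},
    {"grip":-1,"tx":0,"ty":-1,"tz":0,"spin":0},
    {"grip":-1,"tx":0,"ty":-1,"tz":0,"spin":0},
    {"grip":-1,"tx":0,"ty":-1,"tz":0,"spin":-0.5},
    {"grip":-1,"tx":0,"ty":-0.6,"tz":0,"spin":0},
    {"grip":-1,"tx":0,"ty":0,"tz":0,"spin":0},
    {"grip":-1,"tx":0,"ty":0,"tz":0,"spin":0},
    {"grip":-1,"tx":0,"ty":0,"tz":0,"spin":0},
  ],
)

```text
t: 16.25
position: [0.4441, -0.3175, 0.3487]
tcp_rot: [-0.0, 0.74, 0.673, 0.0]
force: [-0.3, 0.6, -3.1]
width: 0.164
grip_force: 25.0
```

apply_moves(
  plan=[
    {"grip":-1,"tx":-0.44,"ty":-0.1,"tz":-0.3,"spin":0},
    {"grip":-1,"tx":0,"ty":0,"tz":-0.9,"spin":0},
    {"grip":-1,"tx":0,"ty":0,"tz":-1,"spin":0},
    {"grip":-1,"tx":0,"ty":0,"tz":-1,"spin":0},
    {"grip":-1,"tx":0,"ty":0,"tz":-1,"spin":0},
    {"grip":-1,"tx":0,"ty":0,"tz":-1,"spin":0},
    {"grip":-1,"tx":0,"ty":0,"tz":-1,"spin":0},
    {"grip":-1,"tx":0,"ty":0,"tz":-0.8,"spin":0},
  ],
)

```text
t: 16.92
position: [0.4331, -0.3193, 0.1727]
tcp_rot: [-0.0, 0.74, 0.673, 0.0]
force: [0.7, 0.3, -2.2]
width: 0.158
grip_force: 25.0
```

apply_moves(
  plan=[
    {"grip":-1,"tx":0,"ty":0,"tz":-0.3,"spin":0},
    {"grip":-1,"tx":0,"ty":0,"tz":0,"spin":0},
    {"grip":-1,"tx":0,"ty":0,"tz":0,"spin":0},
    {"grip":-1,"tx":0,"ty":0,"tz":0,"spin":0},
  ],
)

```text
t: 17.25
position: [0.4338, -0.3209, 0.1678]
tcp_rot: [0.001, 0.74, 0.673, 0.0]
force: [-0.5, 0.2, -3.0]
width: 0.161
grip_force: 25.0
```

apply_moves(
  plan=[
    {"grip":-1,"tx":0,"ty":0,"tz":-0.3,"spin":0},
    {"grip":-1,"tx":0,"ty":0,"tz":-0.3,"spin":0},
    {"grip":-1,"tx":0,"ty":0,"tz":-0.3,"spin":0},
    {"grip":-1,"tx":0,"ty":0,"tz":-0.1,"spin":0},
    {"grip":-1,"tx":0,"ty":0,"tz":0,"spin":0},
    {"grip":-1,"tx":0,"ty":0,"tz":0,"spin":0},
  ],
)

```text
t: 17.75
position: [0.4331, -0.3208, 0.1412]
tcp_rot: [-0.0, 0.74, 0.672, 0.0]
force: [0.5, 0.1, -3.1]
width: 0.162
grip_force: 25.0
```

apply_moves(
  plan=[
    {"grip":-1,"tx":0,"ty":0,"tz":-0.1,"spin":0},
    {"grip":-1,"tx":0,"ty":0,"tz":0,"spin":0},
    {"grip":-1,"tx":0,"ty":0,"tz":0,"spin":0},
  ],
)

```text
t: 18.0
position: [0.4335, -0.3214, 0.1399]
tcp_rot: [0.001, 0.74, 0.672, -0.0]
force: [-0.7, -0.7, 4.8]
width: 0.159
grip_force: 25.0
```

apply_moves(
  plan=[
    {"grip":-0.3,"tx":0,"ty":0,"tz":0,"spin":0},
    {"grip":0,"tx":0,"ty":0,"tz":0,"spin":0},
    {"grip":0,"tx":0,"ty":0,"tz":0,"spin":0},
    {"grip":0,"tx":0,"ty":0,"tz":0,"spin":0},
    {"grip":0,"tx":0,"ty":0,"tz":0,"spin":0},
    {"grip":0,"tx":0,"ty":0,"tz":0.5,"spin":0},
    {"grip":0,"tx":0,"ty":0,"tz":1,"spin":0},
    {"grip":0,"tx":0,"ty":0,"tz":1,"spin":0},
  ],
)

```text
t: 18.67
position: [0.4329, -0.3205, 0.2015]
tcp_rot: [-0.001, 0.74, 0.672, -0.0]
force: [-0.7, -0.1, 0.8]
width: 0.503
grip_force: 0.0
```

apply_moves(
  plan=[
    {"grip":0,"tx":0,"ty":0,"tz":1,"spin":-1},
    {"grip":0,"tx":0,"ty":0,"tz":1,"spin":-1},
    {"grip":0,"tx":0,"ty":0.3,"tz":1,"spin":-1},
    {"grip":0,"tx":0,"ty":0.5,"tz":1,"spin":-1},
    {"grip":0,"tx":0,"ty":0.6,"tz":0,"spin":-1},
    {"grip":0,"tx":0,"ty":0.6,"tz":0,"spin":-1},
    {"grip":0,"tx":0.03,"ty":0.6,"tz":0,"spin":-1},
    {"grip":0,"tx":0.03,"ty":0.6,"tz":0,"spin":-1},
  ],
)

```text
t: 19.33
position: [0.4345, -0.24, 0.3015]
tcp_rot: [0.0, 0.898, 0.441, 0.0]
force: [0.2, -0.0, -0.3]
width: 0.5
grip_force: 0.0
```

apply_moves(
  plan=[
    {"grip":0,"tx":0.03,"ty":0.6,"tz":0,"spin":-1},
    {"grip":0,"tx":0.03,"ty":0.6,"tz":0,"spin":-1},
    {"grip":0,"tx":0.03,"ty":0.6,"tz":0,"spin":-1},
    {"grip":0,"tx":0.03,"ty":0.6,"tz":0,"spin":-1},
    {"grip":0,"tx":0.03,"ty":0.6,"tz":0,"spin":-1},
    {"grip":0,"tx":0.03,"ty":0.6,"tz":0,"spin":-1},
    {"grip":0,"tx":0.03,"ty":0.6,"tz":0,"spin":-1},
    {"grip":0,"tx":0,"ty":0,"tz":0,"spin":-1},
  ],
)

```text
t: 20.0
position: [0.4397, -0.1339, 0.3015]
tcp_rot: [-0.0, 0.984, 0.177, 0.0]
force: [-0.5, -0.5, 0.1]
width: 0.501
grip_force: 0.0
```

apply_moves(
  plan=[
    {"grip":0,"tx":0,"ty":0,"tz":0,"spin":-1},
    {"grip":0,"tx":0,"ty":0,"tz":0,"spin":-1},
    {"grip":0,"tx":0,"ty":0,"tz":0,"spin":-1},
    {"grip":0,"tx":0,"ty":0,"tz":0,"spin":-1},
    {"grip":0,"tx":0,"ty":0,"tz":0,"spin":-1},
    {"grip":0,"tx":0,"ty":0,"tz":0,"spin":0},
  ],
)

```text
t: 20.5
position: [0.4399, -0.1357, 0.3014]
tcp_rot: [0.0, 1.0, 0.003, -0.0]
force: [-1.0, 0.6, 0.1]
width: 0.503
grip_force: 0.0
```

```bash
cat >> h.py <<'E'
def ang(s):
    q=s['tcp_rot']; return (2*np.degrees(np.arctan2(q[2],q[1]))-90+180)%360-180
E
python3 - <<'E'
from h import *
grips({**FB,'crate':(.38,.49,-.42,-.24,.13,.18),'crate1':(.49,.65,-.42,-.24,.13,.18)})
s=r.read_state();print(s['position'],ang(s))
c=cap('scene','s4')
im=c['image'][150:360,140:420];cv2.imwrite('pics/s4c.png',cv2.resize(im,(784,588),interpolation=cv2.INTER_CUBIC))
E
```

```text
top f1 c [ 0.4197 -0.1351] ang -167.8 len 0.013 16 ztop 0.1611
top f2 c [ 0.4411 -0.0123] ang 159.2 len 0.053 58 ztop 0.1632
top f3 c [0.4643 0.1423] ang -162.8 len 0.052 56 ztop 0.1613
top crate c [ 0.4323 -0.3215] ang -93.9 len 0.051 69 ztop 0.1583
top crate1 c [ 0.5522 -0.3336] ang -94.8 len 0.051 69 ztop 0.1571
scene f1 c [ 0.4397 -0.1391] ang 2.8 len 0.051 89 ztop 0.1607
scene f2 c [ 0.4413 -0.0144] ang -21.0 len 0.051 62 ztop 0.1607
scene f3 c [0.4669 0.1392] ang 17.1 len 0.05 77 ztop 0.1605
scene crate c [ 0.4363 -0.3221] ang -95.3 len 0.053 131 ztop 0.1564
scene crate1 c [ 0.5558 -0.3332] ang -94.3 len 0.057 159 ztop 0.1564
[ 0.43988116 -0.13574798  0.30139072] -89.34944041829101
```

View pics/s4c.png

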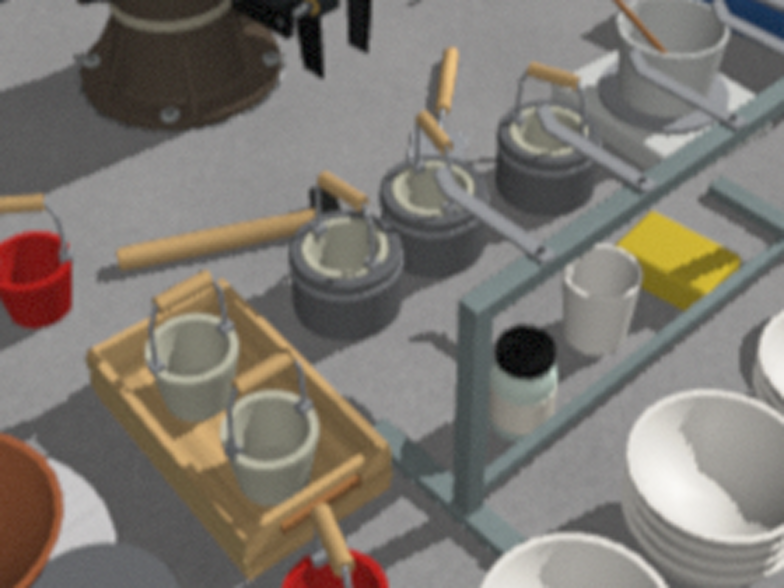

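Both dry planters stand upright in the crate, at (195,360) and (270,440). Fresh 1 is at (340,190), and the gripper is above it.

apply_moves(
  plan=[
    {"grip":0,"tx":0,"ty":-0.03,"tz":-0.5,"spin":0},
    {"grip":0,"tx":0,"ty":0,"tz":-1,"spin":0},
    {"grip":0,"tx":0,"ty":0,"tz":-1,"spin":0},
    {"grip":0,"tx":0,"ty":0,"tz":-1,"spin":0},
    {"grip":0,"tx":0,"ty":0,"tz":-1,"spin":0},
    {"grip":0,"tx":0,"ty":0,"tz":-0.8,"spin":0},
    {"grip":0,"tx":0,"ty":0,"tz":-0.4,"spin":0},
    {"grip":0,"tx":0,"ty":0,"tz":-0.2,"spin":0},
  ],
)

```text
t: 21.32
position: [0.4394, -0.1363, 0.1525]
tcp_rot: [-0.0, 1.0, 0.005, -0.001]
force: [-0.1, -0.4, -0.0]
width: 0.502
grip_force: 0.0
```

apply_moves(
  plan=[
    {"grip":0,"tx":0,"ty":0,"tz":0,"spin":0},
    {"grip":0,"tx":0,"ty":0,"tz":0,"spin":0},
    {"grip":0,"tx":0,"ty":0,"tz":0,"spin":0},
    {"grip":0,"tx":0,"ty":0,"tz":0,"spin":0},
  ],
)

```text
t: 21.65
position: [0.4402, -0.1367, 0.1547]
tcp_rot: [0.0, 1.0, 0.005, 0.001]
force: [-0.3, 0.7, 0.2]
width: 0.5
grip_force: 0.0
```

apply_moves(
  plan=[
    {"grip":0,"tx":0,"ty":0,"tz":-0.4,"spin":0},
    {"grip":0,"tx":0,"ty":0,"tz":0,"spin":0},
    {"grip":-1,"tx":0,"ty":0,"tz":0,"spin":0},
    {"grip":-1,"tx":0,"ty":0,"tz":0,"spin":0},
    {"grip":-1,"tx":0,"ty":0,"tz":0,"spin":0},
    {"grip":-1,"tx":0,"ty":0,"tz":0,"spin":0},
    {"grip":-1,"tx":0,"ty":0,"tz":0,"spin":0},
    {"grip":-1,"tx":0,"ty":0,"tz":0,"spin":0},
  ],
)

```text
t: 22.32
position: [0.44, -0.1365, 0.1441]
tcp_rot: [0.0, 1.0, 0.004, 0.0]
force: [0.0, 0.5, 1.9]
width: 0.158
grip_force: 25.0
```

apply_moves(
  plan=[
    {"grip":-1,"tx":0,"ty":0,"tz":0,"spin":0},
    {"grip":-1,"tx":0,"ty":0,"tz":0,"spin":0},
  ],
)

```text
t: 22.48
position: [0.44, -0.1365, 0.1441]
tcp_rot: [0.0, 1.0, 0.005, 0.0]
force: [0.5, 1.7, 2.7]
width: 0.16
grip_force: 25.0
```

apply_moves(
  plan=[
    {"grip":-1,"tx":0,"ty":0,"tz":0.2,"spin":0},
    {"grip":-1,"tx":0,"ty":0,"tz":0.4,"spin":0},
    {"grip":-1,"tx":0,"ty":0,"tz":0.4,"spin":0},
    {"grip":-1,"tx":0,"ty":0,"tz":0.4,"spin":0},
  ],
)

```text
t: 22.82
position: [0.4396, -0.1365, 0.1793]
tcp_rot: [-0.0, 1.0, 0.005, -0.0]
force: [-0.3, 0.2, -2.5]
width: 0.162
grip_force: 25.0
```

apply_moves(
  plan=[
    {"grip":-1,"tx":0,"ty":0,"tz":0.8,"spin":0},
    {"grip":-1,"tx":0,"ty":0,"tz":1,"spin":0},
    {"grip":-1,"tx":0,"ty":0,"tz":1,"spin":0},
    {"grip":-1,"tx":0,"ty":0,"tz":1,"spin":0.5},
    {"grip":-1,"tx":0,"ty":0,"tz":0.8,"spin":1},
    {"grip":-1,"tx":0,"ty":0,"tz":0.4,"spin":1},
    {"grip":-1,"tx":0.2,"ty":-0.05,"tz":0,"spin":1},
    {"grip":-1,"tx":0.2,"ty":-0.05,"tz":0,"spin":1},
  ],
)

```text
t: 23.48
position: [0.4498, -0.139, 0.3048]
tcp_rot: [0.0, 0.987, 0.163, 0.0]
force: [0.2, -0.4, -3.3]
width: 0.164
grip_force: 25.0
```

apply_moves(
  plan=[
    {"grip":-1,"tx":0.2,"ty":-0.1,"tz":0,"spin":1},
    {"grip":-1,"tx":0.2,"ty":-0.1,"tz":0,"spin":1},
    {"grip":-1,"tx":0.3,"ty":-0.1,"tz":0,"spin":1},
    {"grip":-1,"tx":0.3,"ty":-0.1,"tz":0,"spin":1},
    {"grip":-1,"tx":0.3,"ty":-0.1,"tz":0,"spin":1},
    {"grip":-1,"tx":0.3,"ty":-0.1,"tz":0,"spin":1},
    {"grip":-1,"tx":0.3,"ty":-0.1,"tz":0,"spin":1},
    {"grip":-1,"tx":0.3,"ty":-0.1,"tz":0,"spin":1},
  ],
)

```text
t: 24.15
position: [0.5049, -0.1591, 0.3037]
tcp_rot: [-0.0, 0.904, 0.428, -0.0]
force: [-0.4, -0.7, -2.5]
width: 0.162
grip_force: 25.0
```

apply_moves(
  plan=[
    {"grip":-1,"tx":0.3,"ty":-0.1,"tz":0,"spin":1},
    {"grip":-1,"tx":0.3,"ty":-0.08,"tz":0,"spin":1},
    {"grip":-1,"tx":0.3,"ty":0,"tz":0,"spin":1},
    {"grip":-1,"tx":0.3,"ty":0,"tz":0,"spin":1},
    {"grip":-1,"tx":0,"ty":0,"tz":0,"spin":1},
    {"grip":-1,"tx":0,"ty":0,"tz":0,"spin":1},
    {"grip":-1,"tx":0,"ty":0,"tz":0,"spin":1},
    {"grip":-1,"tx":0,"ty":0,"tz":0,"spin":1},
  ],
)

```text
t: 24.82
position: [0.5346, -0.1634, 0.3037]
tcp_rot: [-0.001, 0.751, 0.661, -0.0]
force: [-0.7, 0.1, -3.4]
width: 0.158
grip_force: 25.0
```

apply_moves(
  plan=[
    {"grip":-1,"tx":0,"ty":0,"tz":0,"spin":1},
    {"grip":-1,"tx":0,"ty":0,"tz":0,"spin":0},
    {"grip":-1,"tx":0,"ty":0,"tz":0,"spin":0},
    {"grip":-1,"tx":0,"ty":0,"tz":0,"spin":0},
  ],
)

```text
t: 25.15
position: [0.5348, -0.1635, 0.3038]
tcp_rot: [-0.0, 0.729, 0.684, -0.0]
force: [0.4, 0.4, -1.9]
width: 0.162
grip_force: 25.0
```

```bash
python3 - <<'E'
from h import *
c=cap('scene','s5');s=r.read_state();print(s['position'],ang(s))
im=c['image'][150:330,200:400];cv2.imwrite('pics/s5c.png',cv2.resize(im,(660,594),interpolation=cv2.INTER_CUBIC))
E
```

```text
[ 0.53480516 -0.16350451  0.30386327] -3.5941715848010745
```

View pics/s5c.png

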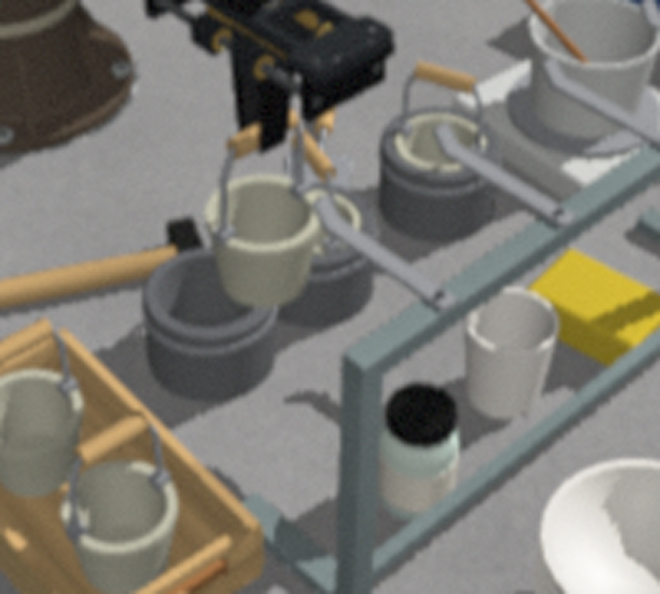

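The planter is upright at crop (262,240), in line with hook 1, whose tip is at (320,200) and root at (440,300). I move it over the tip.

apply_moves(
  plan=[
    {"grip":-1,"tx":0.4,"ty":-0.02,"tz":0,"spin":0},
    {"grip":-1,"tx":0.7,"ty":-0.04,"tz":0,"spin":0},
    {"grip":-1,"tx":0.8,"ty":-0.04,"tz":0,"spin":0},
    {"grip":-1,"tx":0.8,"ty":-0.04,"tz":0,"spin":0},
    {"grip":-1,"tx":0.8,"ty":-0.04,"tz":0,"spin":0},
    {"grip":-1,"tx":0.7,"ty":-0.04,"tz":0,"spin":0},
    {"grip":-1,"tx":0.4,"ty":-0.02,"tz":0,"spin":0},
    {"grip":-1,"tx":0,"ty":0,"tz":0,"spin":0},
  ],
)

```text
t: 25.87
position: [0.6519, -0.1695, 0.3028]
tcp_rot: [-0.0, 0.728, 0.685, 0.0]
force: [0.1, 0.1, -3.0]
width: 0.163
grip_force: 25.0
```

apply_moves(
  plan=[
    {"grip":-1,"tx":0,"ty":0,"tz":-0.3,"spin":0},
    {"grip":-1,"tx":0,"ty":0,"tz":-0.4,"spin":0},
    {"grip":-1,"tx":0,"ty":0,"tz":-0.3,"spin":0},
    {"grip":-1,"tx":0,"ty":0,"tz":0,"spin":0},
    {"grip":-1,"tx":0,"ty":0,"tz":0,"spin":0},
    {"grip":-1,"tx":0,"ty":0,"tz":0,"spin":0},
  ],
)

```text
t: 26.37
position: [0.6498, -0.1696, 0.2793]
tcp_rot: [0.0, 0.728, 0.685, 0.0]
force: [0.4, -0.0, -2.8]
width: 0.163
grip_force: 25.0
```

apply_moves(
  plan=[
    {"grip":-1,"tx":0,"ty":0,"tz":-0.15,"spin":0},
    {"grip":-1,"tx":0,"ty":0,"tz":-0.1,"spin":0},
    {"grip":-1,"tx":0,"ty":0,"tz":0,"spin":0},
    {"grip":-1,"tx":0,"ty":0,"tz":0,"spin":0},
  ],
)

```text
t: 26.7
position: [0.6498, -0.1695, 0.2726]
tcp_rot: [-0.0, 0.728, 0.685, -0.0]
force: [-0.2, 0.1, -3.4]
width: 0.159
grip_force: 25.0
```

apply_moves(
  plan=[
    {"grip":-1,"tx":0,"ty":0,"tz":-0.06,"spin":0},
    {"grip":-1,"tx":0,"ty":0,"tz":0,"spin":0},
    {"grip":-1,"tx":0,"ty":0,"tz":0,"spin":0},
  ],
)

```text
t: 26.95
position: [0.65, -0.1696, 0.2718]
tcp_rot: [0.0, 0.728, 0.685, 0.0]
force: [-1.6, 0.7, 2.9]
width: 0.159
grip_force: 25.0
```

apply_moves(
  plan=[
    {"grip":-0.4,"tx":0,"ty":0,"tz":0,"spin":0},
    {"grip":-0.2,"tx":0,"ty":0,"tz":0,"spin":0},
    {"grip":0,"tx":0,"ty":0,"tz":0,"spin":0},
    {"grip":0,"tx":0,"ty":0,"tz":0,"spin":0},
    {"grip":0,"tx":0,"ty":0,"tz":0,"spin":0},
    {"grip":0,"tx":0,"ty":0,"tz":0.4,"spin":0},
    {"grip":0,"tx":0,"ty":0,"tz":0.9,"spin":0},
    {"grip":0,"tx":0,"ty":0,"tz":1,"spin":0},
  ],
)

```text
t: 27.62
position: [0.6496, -0.1694, 0.329]
tcp_rot: [-0.001, 0.728, 0.685, -0.0]
force: [-0.2, 0.5, 0.5]
width: 0.499
grip_force: 0.0
```

apply_moves(
  plan=[
    {"grip":0,"tx":-0.3,"ty":0,"tz":1,"spin":1},
    {"grip":0,"tx":-0.8,"ty":0.2,"tz":0,"spin":1},
    {"grip":0,"tx":-0.9,"ty":0.4,"tz":0,"spin":1},
    {"grip":0,"tx":-0.9,"ty":0.4,"tz":0,"spin":1},
    {"grip":0,"tx":-0.9,"ty":0.6,"tz":0,"spin":1},
    {"grip":0,"tx":-0.9,"ty":0.6,"tz":0,"spin":1},
    {"grip":0,"tx":-0.9,"ty":0.6,"tz":0,"spin":1},
    {"grip":0,"tx":-0.9,"ty":0.6,"tz":0,"spin":1},
  ],
)

```text
t: 28.28
position: [0.4863, -0.0839, 0.3544]
tcp_rot: [0.0, 0.51, 0.86, 0.0]
force: [0.1, -0.5, -0.3]
width: 0.497
grip_force: 0.0
```

apply_moves(
  plan=[
    {"grip":0,"tx":-0.9,"ty":0.6,"tz":0,"spin":1},
    {"grip":0,"tx":-0.8,"ty":0.6,"tz":0,"spin":1},
    {"grip":0,"tx":-0.1,"ty":0.6,"tz":-0.4,"spin":1},
    {"grip":0,"tx":0,"ty":0.6,"tz":-0.6,"spin":1},
    {"grip":0,"tx":0,"ty":0.4,"tz":-0.6,"spin":1},
    {"grip":0,"tx":0,"ty":0,"tz":-0.6,"spin":1},
    {"grip":0,"tx":0,"ty":0,"tz":0,"spin":1},
    {"grip":0,"tx":0,"ty":0,"tz":0,"spin":1},
  ],
)

```text
t: 28.95
position: [0.4423, -0.0143, 0.2988]
tcp_rot: [-0.0, 0.253, 0.968, 0.0]
force: [0.3, -0.5, 0.1]
width: 0.499
grip_force: 0.0
```

apply_moves(
  plan=[
    {"grip":0,"tx":0,"ty":0,"tz":0,"spin":1},
    {"grip":0,"tx":0,"ty":0,"tz":0,"spin":1},
    {"grip":0,"tx":0,"ty":0,"tz":0,"spin":0.25},
    {"grip":0,"tx":0,"ty":0,"tz":0,"spin":0},
    {"grip":0,"tx":0,"ty":0,"tz":0,"spin":0},
  ],
)

```text
t: 29.37
position: [0.4425, -0.0146, 0.299]
tcp_rot: [0.0, 0.179, 0.984, 0.0]
force: [-0.0, 0.6, -0.0]
width: 0.5
grip_force: 0.0
```

```bash
python3 - <<'E'
from h import *
grips({**FB,'h1':(.58,.75,-.22,-.1,.262,.30)})
s=r.read_state();print(s['position'],ang(s))
for m in r.masks_of('scene','mould1'): print(m['p'],np.array(m['at'])*[560,420])
c=cap('scene','s6')
im=c['image'][150:330,200:400];cv2.imwrite('pics/s6c.png',cv2.resize(im,(660,594),interpolation=cv2.INTER_CUBIC))
E
```

```text
top f1 few 0
top f2 c [ 0.4201 -0.0064] ang -106.3 len 0.014 12 ztop 0.1595
top f3 c [0.4485 0.1505] ang -163.9 len 0.053 59 ztop 0.161
top h1 c [ 0.6486 -0.171 ] ang -94.3 len 0.053 79 ztop 0.2892
scene f1 few 0
scene f2 c [ 0.4421 -0.0147] ang -20.6 len 0.053 62 ztop 0.1614
scene f3 c [0.4494 0.1468] ang 15.4 len 0.05 76 ztop 0.1611
scene h1 c [ 0.6529 -0.1708] ang -93.0 len 0.053 145 ztop 0.2876
[ 0.44244863 -0.01455019  0.29887301] 69.42590380901507
0.94 [289.016 229.488]
0.63 [328.608 206.808]
```

View pics/s6c.png

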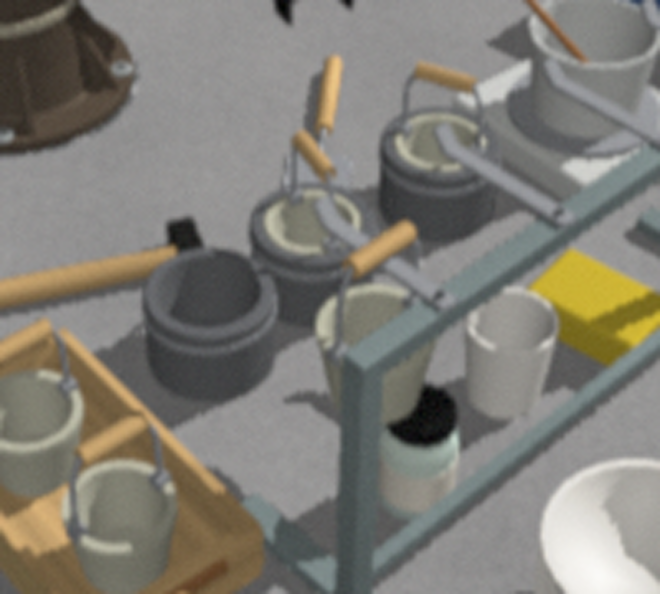

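Fresh 1 hangs on hook 1 at crop (380,250). Mould 3 was knocked, and fresh 3's grip is now at about (0.449, 0.149). The gripper is over fresh 2, at (315,155).

apply_moves(
  plan=[
    {"grip":0,"tx":-0.03,"ty":0.04,"tz":-0.5,"spin":0},
    {"grip":0,"tx":0,"ty":0,"tz":-1,"spin":0},
    {"grip":0,"tx":0,"ty":0,"tz":-1,"spin":0},
    {"grip":0,"tx":0,"ty":0,"tz":-1,"spin":0},
    {"grip":0,"tx":0,"ty":0,"tz":-1,"spin":0},
    {"grip":0,"tx":0,"ty":0,"tz":-0.8,"spin":0},
    {"grip":0,"tx":0,"ty":0,"tz":-0.4,"spin":0},
    {"grip":0,"tx":0,"ty":0,"tz":-0.2,"spin":0},
  ],
)

```text
t: 30.23
position: [0.4412, -0.0135, 0.1498]
tcp_rot: [-0.001, 0.178, 0.984, 0.0]
force: [0.7, -0.5, 0.1]
width: 0.5
grip_force: 0.0
```

apply_moves(
  plan=[
    {"grip":0,"tx":0,"ty":0,"tz":-0.1,"spin":0},
    {"grip":0,"tx":0,"ty":0,"tz":0,"spin":0},
    {"grip":0,"tx":0,"ty":0,"tz":0,"spin":0},
    {"grip":0,"tx":0,"ty":0,"tz":0,"spin":0},
  ],
)

```text
t: 30.57
position: [0.442, -0.0136, 0.1494]
tcp_rot: [0.001, 0.178, 0.984, 0.0]
force: [-0.9, 1.8, -0.1]
width: 0.499
grip_force: 0.0
```

apply_moves(
  plan=[
    {"grip":0,"tx":0,"ty":0,"tz":-0.2,"spin":0},
    {"grip":0,"tx":0,"ty":0,"tz":0,"spin":0},
    {"grip":-1,"tx":0,"ty":0,"tz":0,"spin":0},
    {"grip":-1,"tx":0,"ty":0,"tz":0,"spin":0},
    {"grip":-1,"tx":0,"ty":0,"tz":0,"spin":0},
    {"grip":-1,"tx":0,"ty":0,"tz":0,"spin":0},
    {"grip":-1,"tx":0,"ty":0,"tz":0,"spin":0},
    {"grip":-1,"tx":0,"ty":0,"tz":0,"spin":0},
  ],
)

```text
t: 31.23
position: [0.4417, -0.0135, 0.1437]
tcp_rot: [0.0, 0.178, 0.984, 0.0]
force: [0.4, -0.7, 0.3]
width: 0.162
grip_force: 25.0
```

apply_moves(
  plan=[
    {"grip":-1,"tx":0,"ty":0,"tz":0,"spin":0},
    {"grip":-1,"tx":0,"ty":0,"tz":0,"spin":0},
  ],
)

```text
t: 31.4
position: [0.4417, -0.0135, 0.1437]
tcp_rot: [0.0, 0.178, 0.984, 0.0]
force: [0.0, 0.8, 1.2]
width: 0.16
grip_force: 25.0
```

apply_moves(
  plan=[
    {"grip":-1,"tx":0,"ty":0,"tz":0.2,"spin":0},
    {"grip":-1,"tx":0,"ty":0,"tz":0.4,"spin":0},
    {"grip":-1,"tx":0,"ty":0,"tz":0.4,"spin":0},
    {"grip":-1,"tx":0,"ty":0,"tz":0.4,"spin":0},
  ],
)

```text
t: 31.73
position: [0.4414, -0.0135, 0.1791]
tcp_rot: [-0.0, 0.178, 0.984, 0.0]
force: [0.5, -0.2, -2.2]
width: 0.159
grip_force: 25.0
```

apply_moves(
  plan=[
    {"grip":-1,"tx":0,"ty":0,"tz":0.8,"spin":0},
    {"grip":-1,"tx":0,"ty":0,"tz":1,"spin":0},
    {"grip":-1,"tx":0,"ty":0,"tz":1,"spin":0},
    {"grip":-1,"tx":0,"ty":0,"tz":1,"spin":-0.6},
    {"grip":-1,"tx":0,"ty":0,"tz":0.8,"spin":-1},
    {"grip":-1,"tx":0,"ty":0,"tz":0.4,"spin":-1},
    {"grip":-1,"tx":0.2,"ty":-0.1,"tz":0,"spin":-1},
    {"grip":-1,"tx":0.3,"ty":-0.1,"tz":0,"spin":-1},
  ],
)

```text
t: 32.4
position: [0.4538, -0.0185, 0.3046]
tcp_rot: [0.001, 0.334, 0.942, 0.0]
force: [-0.1, 0.5, -3.7]
width: 0.162
grip_force: 25.0
```

apply_moves(
  plan=[
    {"grip":-1,"tx":0.3,"ty":-0.1,"tz":0,"spin":-1},
    {"grip":-1,"tx":0.3,"ty":-0.1,"tz":0,"spin":-1},
    {"grip":-1,"tx":0.3,"ty":-0.1,"tz":0,"spin":-1},
    {"grip":-1,"tx":0.3,"ty":-0.1,"tz":0,"spin":-1},
    {"grip":-1,"tx":0.3,"ty":-0.1,"tz":0,"spin":-1},
    {"grip":-1,"tx":0.3,"ty":-0.1,"tz":0,"spin":-1},
    {"grip":-1,"tx":0.3,"ty":-0.1,"tz":0,"spin":-1},
    {"grip":-1,"tx":0.3,"ty":-0.1,"tz":0,"spin":-1},
  ],
)

```text
t: 33.07
position: [0.5141, -0.0386, 0.3036]
tcp_rot: [-0.0, 0.581, 0.814, -0.0]
force: [0.1, -0.6, -3.0]
width: 0.163
grip_force: 25.0
```

apply_moves(
  plan=[
    {"grip":-1,"tx":0.3,"ty":-0.1,"tz":0,"spin":-1},
    {"grip":-1,"tx":0.3,"ty":-0.1,"tz":0,"spin":-1},
    {"grip":-1,"tx":0.2,"ty":0,"tz":0,"spin":-1},
    {"grip":-1,"tx":0,"ty":0,"tz":0,"spin":-1},
    {"grip":-1,"tx":0,"ty":0,"tz":0,"spin":-1},
    {"grip":-1,"tx":0,"ty":0,"tz":0,"spin":-0.6},
    {"grip":-1,"tx":0,"ty":0,"tz":0,"spin":0},
    {"grip":-1,"tx":0,"ty":0,"tz":0,"spin":0},
  ],
)

```text
t: 33.73
position: [0.5339, -0.0435, 0.3036]
tcp_rot: [-0.0, 0.727, 0.687, -0.0]
force: [-0.1, 0.3, -3.4]
width: 0.161
grip_force: 25.0
```

apply_moves(
  plan=[
    {"grip":-1,"tx":0,"ty":0,"tz":0,"spin":0},
    {"grip":-1,"tx":0,"ty":0,"tz":0,"spin":0},
  ],
)

```text
t: 33.9
position: [0.5341, -0.0435, 0.3037]
tcp_rot: [-0.0, 0.727, 0.687, -0.0]
force: [-0.5, -0.2, -2.8]
width: 0.159
grip_force: 25.0
```

apply_moves(
  plan=[
    {"grip":-1,"tx":0.4,"ty":-0.02,"tz":0,"spin":0},
    {"grip":-1,"tx":0.8,"ty":-0.04,"tz":0,"spin":0},
    {"grip":-1,"tx":0.9,"ty":-0.04,"tz":0,"spin":0},
    {"grip":-1,"tx":0.9,"ty":-0.05,"tz":0,"spin":0},
    {"grip":-1,"tx":0.8,"ty":-0.04,"tz":0,"spin":0},
    {"grip":-1,"tx":0.7,"ty":-0.04,"tz":0,"spin":0},
    {"grip":-1,"tx":0.4,"ty":-0.02,"tz":0,"spin":0},
    {"grip":-1,"tx":0,"ty":0,"tz":0,"spin":0},
  ],
)

```text
t: 34.57
position: [0.6586, -0.0499, 0.3025]
tcp_rot: [-0.0, 0.727, 0.687, -0.0]
force: [0.6, 0.0, -2.8]
width: 0.161
grip_force: 25.0
```

apply_moves(
  plan=[
    {"grip":-1,"tx":0,"ty":0,"tz":-0.3,"spin":0},
    {"grip":-1,"tx":0,"ty":0,"tz":-0.4,"spin":0},
    {"grip":-1,"tx":0,"ty":0,"tz":-0.3,"spin":0},
    {"grip":-1,"tx":0,"ty":0,"tz":-0.15,"spin":0},
    {"grip":-1,"tx":0,"ty":0,"tz":0,"spin":0},
    {"grip":-1,"tx":0,"ty":0,"tz":0,"spin":0},
    {"grip":-1,"tx":0,"ty":0,"tz":0,"spin":0},
  ],
)

```text
t: 35.15
position: [0.6567, -0.0498, 0.2754]
tcp_rot: [0.0, 0.727, 0.687, 0.0]
force: [-0.5, 0.4, -2.7]
width: 0.163
grip_force: 25.0
```

apply_moves(
  plan=[
    {"grip":-1,"tx":0,"ty":0,"tz":-0.1,"spin":0},
    {"grip":-1,"tx":0,"ty":0,"tz":0,"spin":0},
    {"grip":-1,"tx":0,"ty":0,"tz":0,"spin":0},
  ],
)

```text
t: 35.4
position: [0.6566, -0.0498, 0.2724]
tcp_rot: [0.0, 0.727, 0.687, 0.0]
force: [0.2, 0.3, -2.4]
width: 0.161
grip_force: 25.0
```

apply_moves(
  plan=[
    {"grip":-1,"tx":0,"ty":0,"tz":-0.06,"spin":0},
    {"grip":-1,"tx":0,"ty":0,"tz":0,"spin":0},
    {"grip":-1,"tx":0,"ty":0,"tz":0,"spin":0},
  ],
)

```text
t: 35.65
position: [0.6568, -0.0498, 0.2713]
tcp_rot: [0.0, 0.727, 0.687, 0.0]
force: [-0.2, 0.2, 2.4]
width: 0.159
grip_force: 25.0
```

apply_moves(
  plan=[
    {"grip":-0.4,"tx":0,"ty":0,"tz":0,"spin":0},
    {"grip":-0.2,"tx":0,"ty":0,"tz":0,"spin":0},
    {"grip":0,"tx":0,"ty":0,"tz":0,"spin":0},
    {"grip":0,"tx":0,"ty":0,"tz":0,"spin":0},
    {"grip":0,"tx":0,"ty":0,"tz":0,"spin":0},
    {"grip":0,"tx":0,"ty":0,"tz":0.4,"spin":0},
    {"grip":0,"tx":0,"ty":0,"tz":0.9,"spin":0},
    {"grip":0,"tx":0,"ty":0,"tz":1,"spin":0},
  ],
)

```text
t: 36.32
position: [0.6563, -0.0497, 0.3288]
tcp_rot: [-0.001, 0.727, 0.687, -0.001]
force: [0.8, 0.1, 0.1]
width: 0.495
grip_force: 0.0
```

apply_moves(
  plan=[
    {"grip":0,"tx":-0.3,"ty":0,"tz":1,"spin":-1},
    {"grip":0,"tx":-0.8,"ty":0.3,"tz":0,"spin":-1},
    {"grip":0,"tx":-0.9,"ty":0.5,"tz":0,"spin":-1},
    {"grip":0,"tx":-0.9,"ty":0.7,"tz":0,"spin":-1},
    {"grip":0,"tx":-0.9,"ty":0.8,"tz":0,"spin":-1},
    {"grip":0,"tx":-0.9,"ty":0.8,"tz":0,"spin":-1},
    {"grip":0,"tx":-0.9,"ty":0.8,"tz":0,"spin":-1},
    {"grip":0,"tx":-0.9,"ty":0.8,"tz":0,"spin":-1},
  ],
)

```text
t: 36.98
position: [0.493, 0.0684, 0.3542]
tcp_rot: [0.0, 0.889, 0.458, 0.0]
force: [0.1, -0.1, -0.6]
width: 0.5
grip_force: 0.0
```

apply_moves(
  plan=[
    {"grip":0,"tx":-0.9,"ty":0.8,"tz":0,"spin":-1},
    {"grip":0,"tx":-0.8,"ty":0.8,"tz":0,"spin":-1},
    {"grip":0,"tx":-0.1,"ty":0.8,"tz":-0.4,"spin":-1},
    {"grip":0,"tx":0,"ty":0.6,"tz":-0.6,"spin":-1},
    {"grip":0,"tx":0,"ty":0.25,"tz":-0.6,"spin":-1},
    {"grip":0,"tx":0,"ty":0,"tz":-0.6,"spin":-1},
    {"grip":0,"tx":0,"ty":0,"tz":0,"spin":-1},
    {"grip":0,"tx":0,"ty":0,"tz":0,"spin":-1},
  ],
)

```text
t: 37.65
position: [0.449, 0.1492, 0.2984]
tcp_rot: [0.0, 0.981, 0.195, -0.0]
force: [0.0, -0.6, -0.5]
width: 0.497
grip_force: 0.0
```

apply_moves(
  plan=[
    {"grip":0,"tx":0,"ty":0,"tz":0,"spin":-1},
    {"grip":0,"tx":0,"ty":0,"tz":0,"spin":-0.8},
    {"grip":0,"tx":0,"ty":0,"tz":0,"spin":0},
    {"grip":0,"tx":0,"ty":0,"tz":0,"spin":0},
    {"grip":0,"tx":0,"ty":0,"tz":0,"spin":0},
  ],
)

```text
t: 38.07
position: [0.4492, 0.149, 0.2988]
tcp_rot: [0.0, 0.991, 0.136, 0.0]
force: [-0.2, -0.8, 0.1]
width: 0.504
grip_force: 0.0
```

```bash
python3 - <<'E'
from h import *
grips({**FB,'h1':(.58,.75,-.22,-.1,.262,.30),'h2':(.58,.75,-.1,.01,.262,.30)})
s=r.read_state();print(s['position'],ang(s))
E
```

```text
top f1 few 0
top f2 few 0
top f3 few 3
top h1 c [ 0.6486 -0.1708] ang -94.4 len 0.052 78 ztop 0.289
top h2 c [ 0.6557 -0.0499] ang -92.4 len 0.051 84 ztop 0.2884
scene f1 few 0
scene f2 few 0
scene f3 c [0.4488 0.1471] ang 16.8 len 0.052 75 ztop 0.16
scene h1 c [ 0.6528 -0.1713] ang -92.8 len 0.053 146 ztop 0.2879
scene h2 c [ 0.6599 -0.0507] ang -93.3 len 0.053 120 ztop 0.2877
[0.44917925 0.14897262 0.29862364] -74.41403008980379
```

apply_moves(
  plan=[
    {"grip":0,"tx":0,"ty":0,"tz":-0.5,"spin":0},
    {"grip":0,"tx":0,"ty":0,"tz":-1,"spin":0},
    {"grip":0,"tx":0,"ty":0,"tz":-1,"spin":0},
    {"grip":0,"tx":0,"ty":0,"tz":-1,"spin":0},
    {"grip":0,"tx":0,"ty":0,"tz":-1,"spin":0},
    {"grip":0,"tx":0,"ty":0,"tz":-0.8,"spin":0},
    {"grip":0,"tx":0,"ty":0,"tz":-0.4,"spin":0},
    {"grip":0,"tx":0,"ty":0,"tz":-0.3,"spin":0},
  ],
)

```text
t: 38.83
position: [0.4489, 0.1489, 0.1472]
tcp_rot: [0.0, 0.991, 0.135, -0.001]
force: [0.3, -0.6, 0.2]
width: 0.497
grip_force: 0.0
```

apply_moves(
  plan=[
    {"grip":0,"tx":0,"ty":0,"tz":0,"spin":0},
    {"grip":0,"tx":0,"ty":0,"tz":0,"spin":0},
    {"grip":0,"tx":0,"ty":0,"tz":0,"spin":0},
    {"grip":0,"tx":0,"ty":0,"tz":-0.2,"spin":0},
    {"grip":0,"tx":0,"ty":0,"tz":0,"spin":0},
    {"grip":0,"tx":0,"ty":0,"tz":0,"spin":0},
  ],
)

```text
t: 39.33
position: [0.4492, 0.149, 0.1435]
tcp_rot: [0.0, 0.991, 0.135, 0.0]
force: [0.5, -0.1, -0.5]
width: 0.501
grip_force: 0.0
```

apply_moves(
  plan=[
    {"grip":-1,"tx":0,"ty":0,"tz":0,"spin":0},
    {"grip":-1,"tx":0,"ty":0,"tz":0,"spin":0},
    {"grip":-1,"tx":0,"ty":0,"tz":0,"spin":0},
    {"grip":-1,"tx":0,"ty":0,"tz":0,"spin":0},
    {"grip":-1,"tx":0,"ty":0,"tz":0,"spin":0},
    {"grip":-1,"tx":0,"ty":0,"tz":0,"spin":0},
    {"grip":-1,"tx":0,"ty":0,"tz":0,"spin":0},
    {"grip":-1,"tx":0,"ty":0,"tz":0,"spin":0},
  ],
)

```text
t: 40.0
position: [0.4492, 0.149, 0.1434]
tcp_rot: [0.0, 0.991, 0.135, 0.0]
force: [-0.2, 0.6, 0.3]
width: 0.16
grip_force: 25.0
```

apply_moves(
  plan=[
    {"grip":-1,"tx":0,"ty":0,"tz":0.2,"spin":0},
    {"grip":-1,"tx":0,"ty":0,"tz":0.4,"spin":0},
    {"grip":-1,"tx":0,"ty":0,"tz":0.4,"spin":0},
    {"grip":-1,"tx":0,"ty":0,"tz":0.4,"spin":0},
  ],
)

```text
t: 40.33
position: [0.4489, 0.1489, 0.1789]
tcp_rot: [0.0, 0.991, 0.135, -0.0]
force: [-0.0, 0.3, -2.9]
width: 0.163
grip_force: 25.0
```

apply_moves(
  plan=[
    {"grip":-1,"tx":0,"ty":0,"tz":0.8,"spin":0},
    {"grip":-1,"tx":0,"ty":0,"tz":1,"spin":0},
    {"grip":-1,"tx":0,"ty":0,"tz":1,"spin":0},
    {"grip":-1,"tx":0,"ty":0,"tz":1,"spin":0.6},
    {"grip":-1,"tx":0,"ty":0,"tz":0.8,"spin":1},
    {"grip":-1,"tx":0,"ty":0,"tz":0.4,"spin":1},
    {"grip":-1,"tx":0.2,"ty":-0.2,"tz":0,"spin":1},
    {"grip":-1,"tx":0.3,"ty":-0.3,"tz":0,"spin":1},
  ],
)

```text
t: 41.0
position: [0.4613, 0.1366, 0.3044]
tcp_rot: [0.0, 0.956, 0.294, 0.001]
force: [0.8, 0.1, -2.7]
width: 0.161
grip_force: 25.0
```

apply_moves(
  plan=[
    {"grip":-1,"tx":0.3,"ty":-0.3,"tz":0,"spin":1},
    {"grip":-1,"tx":0.3,"ty":-0.3,"tz":0,"spin":1},
    {"grip":-1,"tx":0.3,"ty":-0.3,"tz":0,"spin":1},
    {"grip":-1,"tx":0.3,"ty":-0.3,"tz":0,"spin":1},
    {"grip":-1,"tx":0.3,"ty":-0.3,"tz":0,"spin":1},
    {"grip":-1,"tx":0.3,"ty":-0.3,"tz":0,"spin":1},
    {"grip":-1,"tx":0.3,"ty":-0.3,"tz":0,"spin":1},
    {"grip":-1,"tx":0.3,"ty":-0.2,"tz":0,"spin":1},
  ],
)

```text
t: 41.67
position: [0.5217, 0.0783, 0.3035]
tcp_rot: [-0.0, 0.838, 0.545, -0.0]
force: [0.2, -0.3, -2.5]
width: 0.16
grip_force: 25.0
```

apply_moves(
  plan=[
    {"grip":-1,"tx":0.3,"ty":-0.08,"tz":0,"spin":1},
    {"grip":-1,"tx":0.2,"ty":0,"tz":0,"spin":1},
    {"grip":-1,"tx":0,"ty":0,"tz":0,"spin":1},
    {"grip":-1,"tx":0,"ty":0,"tz":0,"spin":1},
    {"grip":-1,"tx":0,"ty":0,"tz":0,"spin":1},
    {"grip":-1,"tx":0,"ty":0,"tz":0,"spin":0.2},
    {"grip":-1,"tx":0,"ty":0,"tz":0,"spin":0},
    {"grip":-1,"tx":0,"ty":0,"tz":0,"spin":0},
  ],
)

```text
t: 42.33
position: [0.534, 0.077, 0.3035]
tcp_rot: [-0.0, 0.728, 0.686, -0.0]
force: [-0.3, 0.3, -1.7]
width: 0.16
grip_force: 25.0
```

apply_moves(
  plan=[
    {"grip":-1,"tx":0,"ty":0,"tz":0,"spin":0},
    {"grip":-1,"tx":0,"ty":0,"tz":0,"spin":0},
  ],
)

```text
t: 42.5
position: [0.5341, 0.077, 0.3034]
tcp_rot: [0.0, 0.727, 0.686, 0.0]
force: [-0.8, 0.0, -2.1]
width: 0.164
grip_force: 25.0
```

dx = 0.129 → 5.15 units.

apply_moves(
  plan=[
    {"grip":-1,"tx":0.45,"ty":-0.02,"tz":0,"spin":0},
    {"grip":-1,"tx":0.9,"ty":-0.05,"tz":0,"spin":0},
    {"grip":-1,"tx":0.9,"ty":-0.04,"tz":0,"spin":0},
    {"grip":-1,"tx":0.9,"ty":-0.05,"tz":0,"spin":0},
    {"grip":-1,"tx":0.9,"ty":-0.04,"tz":0,"spin":0},
    {"grip":-1,"tx":0.7,"ty":-0.04,"tz":0,"spin":0},
    {"grip":-1,"tx":0.4,"ty":-0.02,"tz":0,"spin":0},
    {"grip":-1,"tx":0,"ty":0,"tz":0,"spin":0},
  ],
)

```text
t: 43.17
position: [0.6643, 0.0702, 0.3023]
tcp_rot: [-0.0, 0.727, 0.686, -0.0]
force: [0.4, 0.4, -2.3]
width: 0.161
grip_force: 25.0
```

apply_moves(
  plan=[
    {"grip":-1,"tx":0,"ty":0,"tz":-0.3,"spin":0},
    {"grip":-1,"tx":0,"ty":0,"tz":-0.4,"spin":0},
    {"grip":-1,"tx":0,"ty":0,"tz":-0.3,"spin":0},
    {"grip":-1,"tx":0,"ty":0,"tz":-0.15,"spin":0},
    {"grip":-1,"tx":0,"ty":0,"tz":0,"spin":0},
    {"grip":-1,"tx":0,"ty":0,"tz":0,"spin":0},
    {"grip":-1,"tx":0,"ty":0,"tz":0,"spin":0},
  ],
)

```text
t: 43.75
position: [0.6629, 0.0705, 0.2751]
tcp_rot: [0.0, 0.727, 0.687, 0.0]
force: [0.5, 0.9, -1.3]
width: 0.164
grip_force: 25.0
```

apply_moves(
  plan=[
    {"grip":-1,"tx":0,"ty":0,"tz":-0.12,"spin":0},
    {"grip":-1,"tx":0,"ty":0,"tz":0,"spin":0},
    {"grip":-1,"tx":0,"ty":0,"tz":0,"spin":0},
  ],
)

```text
t: 44.0
position: [0.6629, 0.0704, 0.2716]
tcp_rot: [0.0, 0.727, 0.687, 0.0]
force: [-0.5, 0.4, -2.8]
width: 0.158
grip_force: 25.0
```

apply_moves(
  plan=[
    {"grip":-1,"tx":0,"ty":0,"tz":-0.06,"spin":0},
    {"grip":-1,"tx":0,"ty":0,"tz":0,"spin":0},
    {"grip":-1,"tx":0,"ty":0,"tz":0,"spin":0},
  ],
)

```text
t: 44.25
position: [0.663, 0.0705, 0.2709]
tcp_rot: [0.0, 0.727, 0.687, 0.0]
force: [-1.0, 0.3, 4.1]
width: 0.162
grip_force: 25.0
```

Contact. I release, withdraw and check.

apply_moves(
  plan=[
    {"grip":-0.4,"tx":0,"ty":0,"tz":0,"spin":0},
    {"grip":-0.2,"tx":0,"ty":0,"tz":0,"spin":0},
    {"grip":0,"tx":0,"ty":0,"tz":0,"spin":0},
    {"grip":0,"tx":0,"ty":0,"tz":0,"spin":0},
    {"grip":0,"tx":0,"ty":0,"tz":0,"spin":0},
    {"grip":0,"tx":0,"ty":0,"tz":0.4,"spin":0},
    {"grip":0,"tx":0,"ty":0,"tz":0.9,"spin":0},
    {"grip":0,"tx":0,"ty":0,"tz":1,"spin":0},
  ],
)

```text
t: 44.92
position: [0.6623, 0.0705, 0.3276]
tcp_rot: [-0.001, 0.727, 0.687, -0.001]
force: [0.4, -0.7, -0.4]
width: 0.498
grip_force: 0.0
```

apply_moves(
  plan=[
    {"grip":0,"tx":-0.4,"ty":0,"tz":1,"spin":0},
    {"grip":0,"tx":-1,"ty":0,"tz":0.5,"spin":0},
    {"grip":0,"tx":-1,"ty":0,"tz":0,"spin":0},
    {"grip":0,"tx":-1,"ty":0,"tz":0,"spin":0},
    {"grip":0,"tx":-1,"ty":0,"tz":0,"spin":0},
    {"grip":0,"tx":-1,"ty":0,"tz":0,"spin":0},
    {"grip":0,"tx":-1,"ty":0,"tz":0,"spin":0},
    {"grip":0,"tx":0,"ty":0,"tz":0,"spin":0},
  ],
)

```text
t: 45.58
position: [0.4993, 0.0707, 0.3665]
tcp_rot: [-0.0, 0.727, 0.687, 0.0]
force: [0.2, -0.4, 1.1]
width: 0.5
grip_force: 0.0
```

```bash
python3 - <<'E'
from h import *
grips({'h1':(.58,.75,-.22,-.1,.262,.30),'h2':(.58,.75,-.1,.01,.262,.30),'h3':(.58,.75,.01,.13,.262,.30),'c1':(.38,.49,-.42,-.24,.13,.18),'c2':(.49,.65,-.42,-.24,.13,.18)})
s=r.read_state();print(s['position'],s['force'])
c=cap('scene','s7');cv2.imwrite('pics/s7c.png',cv2.resize(c['image'][150:360,180:460],(784,588)))
E
```

```text
top h1 c [ 0.6485 -0.171 ] ang -94.1 len 0.053 79 ztop 0.2895
top h2 c [ 0.6554 -0.0498] ang -92.2 len 0.051 85 ztop 0.2893
top h3 c [0.6617 0.0715] ang -93.2 len 0.055 83 ztop 0.2895
top c1 c [ 0.4318 -0.3214] ang -93.4 len 0.051 65 ztop 0.1571
top c2 c [ 0.5522 -0.3335] ang -94.3 len 0.052 69 ztop 0.1578
scene h1 c [ 0.653  -0.1703] ang -93.0 len 0.054 147 ztop 0.2879
scene h2 c [ 0.6598 -0.0495] ang -93.0 len 0.054 121 ztop 0.288
scene h3 c [0.666  0.0686] ang -94.1 len 0.052 101 ztop 0.2883
scene c1 c [ 0.4372 -0.3237] ang -97.6 len 0.051 114 ztop 0.1566
scene c2 c [ 0.5558 -0.3329] ang -95.0 len 0.056 161 ztop 0.1562
[0.50252302 0.07053155 0.3661868 ] [ 0.39112277 -0.31686764 -0.06561043]
```

View pics/s7c.png

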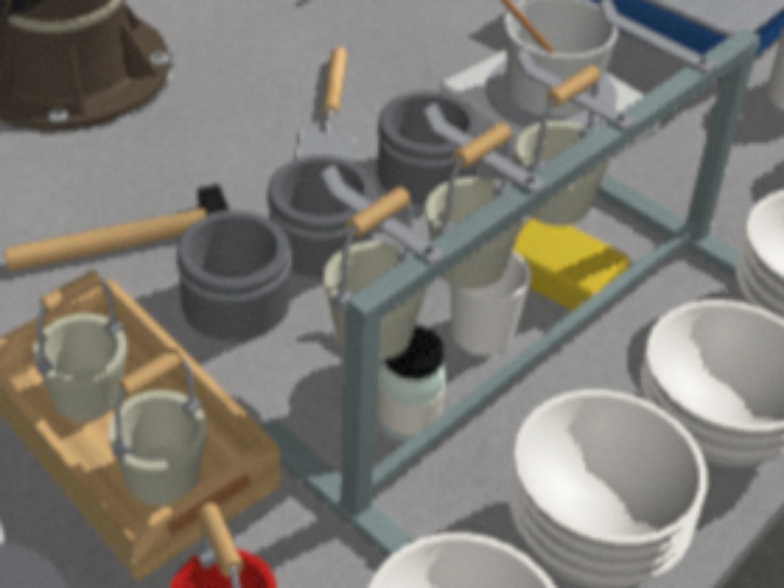

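The three fresh planters hang on hooks 1–3, with grips at (380,210), (482,145) and (575,85). Both dry ones stand in the crate at (85,365) and (158,445), the moulds are empty and the bystanders have not moved.

```bash
python3 -c "
from plant import r
print(r.job_done())"
```

```text
the job is handed in; nothing more can be done
None
```

Job handed in at about 46 s: both dry planters stand upright in the crate, the three fresh ones hang on hooks 1–3, and the jar, cup, sponge and red pots were left alone.

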